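# Load rock cores in the vee cradle, clamp, tag and tally them

## Task

Set up the rock cores for the next lesson: take every core from the core tray, set it on the cradle's lead-in board and roll it over the edge into the vee (never lower or drop it in from above), and when all of them lie settled and let go along the bottom of the vee, swing the hold-down bar down onto them. Push the tally's thumbwheel on until the face on top shows as many dots as there are cores, and hang the wooden run tag by its eye on the cradle's hook. Leave the loupe, spoon and jar where they are.

Things in the scene. Friction and masses are not known exactly. Their poses are not given: they have to be found in the camera images.
- cradle: wooden vee cradle, fixed, base board 380 x 178 mm. Origin on the table under the bottom line of the vee, midway along it; x points away from the robot across the vee, y along the vee, z up. Vee and lead-in board are 330 mm long, between end plates 54 mm high at y -165 and 165 mm, and take four cores end to end.
- lead_in (a point): centre of a core resting in the groove of the lead-in board, midway along (cradle x -62, z 61.5 mm; a core can rest anywhere along y). Board level, top 36 mm above the table, cradle x -89 to -20 mm; the groove is two brass beads 2 mm high along y at x -72 and -52 mm, over which a core is pushed with about 3 N.
- vee_mid (a point): centre of a core settled in the 90-degree vee, midway along (cradle x 0, z 51 mm). Near face rises from the bottom (z 16 mm) to the lead-in board's edge at cradle x -20, z 36 mm, the far face to x 40, z 56 mm. A core whose centre passes cradle x -20 mm rolls down and centres itself. Core axis along y.
- bar_hinge (a point): middle of the hinge line of the hold-down bar, along cradle y, at cradle x 65, z 85 mm, on two 100 mm high posts at the ends
- bar_grip (a point): centre of the hold-down bar's grip: a black rubber sleeve 19 mm thick and 130 mm long along cradle y, 122 mm from the hinge line, at the free edge of the aluminium bar. A cross beam with a rubber strip, 65 mm from the hinge line, presses on the tops of the cores.
- hold_bar (a joint): hold-down bar angle: 0 fully down (bar level, grip towards the robot), 1.57 would be upright; it starts up, near its stop at 1.45. Resting on settled cores it reads about 0.03. Its stiff hinge stays wherever it is left; 5 to 8 N at the grip moves it.
- hook_tip (a point): top end of the brass hook on the post at the cradle's left end: a level bar 8 mm thick with its centre line at cradle z 165 mm runs from the post (cradle x 37) towards the robot to cradle x -10 mm, then turns straight up to this point, at z 191 mm; all at cradle y 233 mm
- wheel_axis (a point): centre of the tally's thumbwheel, 48 mm above the table. x points away from the robot, y along the axle. Grey box 92 x 62 x 40 mm, fixed, two bearing cheeks up to 67 mm; white wheel 30 mm wide, hub radius 28 mm, eight ridges 6 mm thick whose tops are at radius 38 mm.
- tally_wheel (a joint): thumbwheel angle in rad; grows when the top of the wheel is pushed away from the robot (+x). 0.785 (one ridge) a number: the face on top then shows 0 to 7 black dots, face n being on top at n x 0.785, when ridges stand 0.393 rad before and behind the top. No click: about 2 N at a ridge turns it and it stays where it is left. Starts between about 0 and 1.
- core_tray: low wooden tray, fixed, 220 x 210 mm, floor 6 mm, rim 14 mm high; cores lie along its y axis between low battens in two lanes at x -45 and 45 mm, centres 31 mm above the table. Origin under its centre.
- core_a: rock core a: lying stone cylinder, 50 mm diameter, 66 mm long, about 0.31 kg, grey with thin darker bands. Origin at its centre; its y axis runs along its length (x and z turn as it rolls). May be absent.
- core_b: rock core b: lying stone cylinder, 50 mm diameter, 70 mm long, about 0.33 kg, grey with thin darker bands. Origin at its centre; its y axis runs along its length (x and z turn as it rolls). May be absent.
- core_c: rock core c: lying stone cylinder, 50 mm diameter, 74 mm long, about 0.35 kg, grey with thin darker bands. Origin at its centre; its y axis runs along its length (x and z turn as it rolls). May be absent.
- core_d: rock core d: lying stone cylinder, 50 mm diameter, 78 mm long, about 0.37 kg, grey with thin darker bands. Origin at its centre; its y axis runs along its length (x and z turn as it rolls). May be absent.
- tag_eye (a point): centre of the eye of the run tag: a plywood tag 6 mm thick, with an eye of 26 mm bore and 44 mm outer width at one end; x points from the handle to the eye, z is normal to the tag. When hung, the tag hangs upright below the hook's level bar with this point about 152 to 157 mm above the table.
- tag_grip (a point): grip point of the run tag on its handle (40 mm wide, 6 mm thick, from 15 to 102 mm from the eye's centre), 70 mm from the eye's centre. The tag starts lying flat.
- loupe: reading lens 133 mm long, lying; leave it alone
- spoon_round: brass spoon 173 mm long, lying; leave it alone
- powder_jar: glass jar 44 mm wide, 70 mm high, standing; leave it alone
There are look-alikes about, which are no part of the job. Leave any black, pink or red look-alike of the core_b alone.

How it is judged:
By the outcome, as a careful person would: the job done as asked, in the order asked, and still so for the second after the job is handed in, with the robot touching nothing.
Of core_a, core_b, core_c, core_d only 2 to 4 are there at a start; the rules pass over those that are not, and their reading is None.
At some moment in a run one of run_tag may be knocked a few centimetres aside while the robot is not near it.
It also fails if it takes over 210 s, if anything falls off the work surface, if the arm or the gripper's body presses on something with over 40 N, if the wrist force passes 120 N, or if a joint passes its speed limit or range.

## Robot

A 7-joint arm with a two-finger parallel gripper is mounted at the origin on a cart in front of the work surface, level with it; the furniture and walls round the work are solid. World frame = base frame: x ahead of the robot, y to its left, z up, the work surface at z = 0. Lengths are in m, angles in rad, forces in N, time in s.
With the tool pointing down it reaches from about 0.4 to 0.85 m from the base axis. Payload 4.5 kg.
Tool frame: the origin (TCP) lies between the finger pads; the fingertips stand 8 mm ahead of it and the grasp point (between the pads) lies 11 mm behind it; z points along the fingers, x is the direction in which the jaws open and shut, and the axes are right-handed (so a half turn about z gives the same grasp; the last joint's range is limited). The gripper opens to 85 mm and grips with 20 to 120 N. Pads are 22 mm wide; open, the fingers measure 114 mm over their backs; the gripper's body (76 mm by 85 mm) begins 54 mm behind the grasp point. The pads swing forward as they close: fully open they stand 13 mm farther back than shut.
Start: joints at [1.316, 0.689, -0.195, 1.565, 0.157, 0.902, -0.215], TCP at [0.178, -0.599, 0.239] pointing down, gripper open.
Joint ranges: [-3.01, 3.01], [-0.46, 2.08], [-1.47, 1.51], [0.13, 2.56], [-1, 4.14], [0.04, 2.09], [-2.66, 2.66]. Speed limits (rad/s): [2.57, 2.57, 3.14, 3.14, 3.14, 3.14, 3.14].

## Interface

Orientations are given as a rotation vector (axis times angle).
In Python, from plant import * gives the robot as it stands.
- The arm moves only by the shell command python3 -m pendant 'ROWS' [OPENING] [FORCE]. ROWS is JSON, a list of rows, each a list of 4 numbers: the shift along the tool's x, y, z in units of 0.8 m (1.0 is 0.8 m), then the turn about the tool's z in units of 60 degrees (1.0 is 60 degrees). A call has 1 to 12 rows; each row is the pose to reach, as a shift and turn from the pose commanded when the call began, along the tool's axes at that moment; what a row does not reach only later rows make up. A row lasts 1/10 s, in which the tool goes at most 50 mm and 8.59 degrees, less where a joint would pass 70% of its speed; a pose out of reach is approached as far as the arm can. A call with a number of a shift or a turn outside -1 to 1 is refused whole. A call with a gripper value outside its range is refused whole. OPENING is the finger opening in mm, from 0 to 85.4, set as the call begins (- or left out, the last holds). The fingers move at their own pace and stop on an object; FORCE is the grip in N (left out, the last holds). Time passes only in rows, so rows that repeat a pose let the fingers close. It gives the time, the measured TCP pose, the force and the opening at its end, in the units of the state.
- observe(): the state, without advancing time (a new reading comes with each control period).
- capture(name): name is "scene" or "top" or "wrist"; returns the picture (420x560x3 uint8, red, green, blue); there is no depth.
- camera_model(name): a dict with "fx", "fy", "cx", "cy" (pixels), "dist_coeffs" ([k1, k2, p1, p2, k3] as OpenCV has them; the pictures are not rectified), "camera_from_world" (4x4, takes a point from world to camera coordinates). Camera axes: x right, y down, z forward; pixel columns grow to the right and rows downward; lengths in m; the calibration is good to about 2 mm. A picture is of the moment at which its call begins: read the wrist's pose just before it. camera_model takes no time and is no camera call; for the wrist camera it gives the pose at the moment of the call.
- finish_job(): hands the job in, once; it reports no verdict.
Trained networks look in the newest picture that a camera, given by its name, has taken for a name from the list of things; names that differ only in an ending like _2 or _b are one class to them, and where a whole thing is asked for, a point or a joint stands for the part that bears it (a point fixed in the world has none). Each returns a list of dicts, best first, with "conf" (0 to 1); they miss things now and then, are a little off and sometimes report something else, mostly with a low value. They report only what shows in the picture. A call takes as long as a camera call. They do not tell look-alikes from the thing itself.
- boxes_of(target, camera): "position" ([column, row] in pixels, amid what is visible of it).
- landmark_of(target, camera): "position" ([column, row] in pixels: a listed point, or the origin of a listed thing).
The state is a dict: "clock": time; "qpos": joint angles; "joint_velocities": joint speeds; "effort": joint torques, N m; "tool_pos": TCP position; "tool_rot": TCP orientation; "contact_force": force on the tool from outside, world axes, zero at the start; "wrist_torque": the same for the moment, N m; "grip_width": finger opening in m.
Only numpy, scipy, OpenCV 4.12 (cv2) and the standard library are available. Lean on these libraries where they do the work, as an engineer would, in place of code of your own. Each camera call takes 0.05 s, during which the arm holds its last target.

## Working session

There is one attempt and no reset: what is moved stays moved. The work goes in short steps, Python scripts to look and compute and a shell command to move; the robot and the scene stay as the last step left them, time stands still between calls to the robot, and variables do not carry over. Pictures are saved under pics/ and viewed, and the job is handed in when it is done.

```bash
ls; mkdir -p pics; python3 - <<'E'
from plant import *
import cv2
s=observe(); print(s)
for n in ["scene","top","wrist"]:
    im=capture(n); cv2.imwrite(f"pics/{n}0.png",im[:,:,::-1])
    m=camera_model(n); print(n,m["fx"],m["cx"],m["cy"],m["dist_coeffs"]); print(m["camera_from_world"])
E
```

```text
pics
{'clock': 0.0, 'qpos': array([ 1.31577658,  0.69001019, -0.1945066 ,  1.56636165,  0.15732957,
        0.90255454, -0.21511485]), 'joint_velocities': array([ 1.53939171e-03, -2.42182612e-04, -2.73425223e-04,  8.15008843e-05,
        2.95295303e-04, -1.86753783e-04, -1.30531165e-03]), 'effort': array([ 1.86323869e-04, -5.39604771e+01, -1.26691818e+00, -1.58545536e+01,
        8.98087659e-03,  9.21389437e-03, -2.20748944e-06]), 'tool_pos': array([ 0.17776163, -0.59849708,  0.23846284]), 'tool_rot': array([-2.51726774,  1.87792058,  0.00259378]), 'contact_force': array([-0.61609709, -0.73021966, -0.14658224]), 'wrist_torque': array([ 0.03854992,  0.00367895, -0.0384894 ]), 'grip_width': 0.0853234357708916}
scene 524.9926112610126 279.35415931760497 215.609963477913 [0.01480637 0.         0.         0.         0.        ]
[[ 0.53741865 -0.84326612  0.00913536 -0.29246653]
 [-0.43881009 -0.2888742  -0.85088037  0.34122666]
 [ 0.72015755  0.45327028 -0.52528006  1.44346952]
 [ 0.          0.          0.          1.        ]]
top 520.7701459116428 281.04928897132936 202.87707270473132 [-0.20484165  0.          0.          0.          0.        ]
[[ 0.00711108 -0.999918   -0.01065021  0.00252409]
 [-0.98366165 -0.00507875 -0.17995543  0.52170016]
 [ 0.17988658  0.01175588 -0.98361711  1.62774369]
 [ 0.          0.          0.          1.        ]]
wrist 305.62549353662456 280.0795548000607 206.79392972067902 [-0.04999815  0.          0.          0.          0.        ]
[[ 0.28375497 -0.95889413 -0.00227418 -0.62450928]
 [-0.92441381 -0.27418034  0.26511177 -0.03407385]
 [-0.25483765 -0.0731245  -0.96421501  0.37891763]
 [ 0.          0.          0.          1.        ]]
```

View pics/scene0.png

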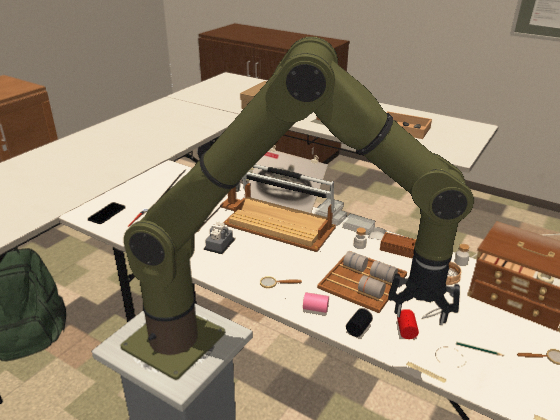

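View pics/top0.png

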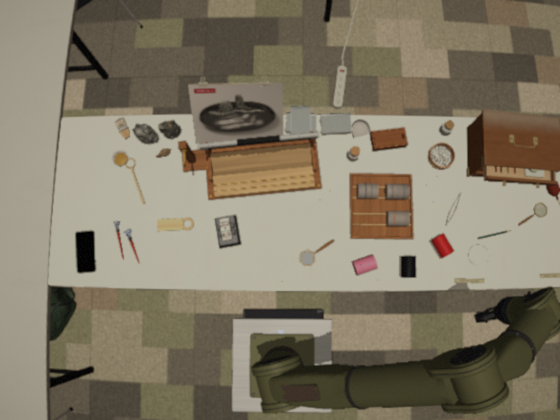

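View pics/wrist0.png

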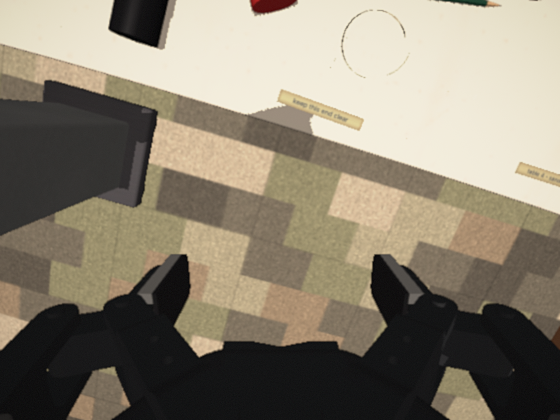

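```bash
cat > h.py <<'E'
from plant import *
import numpy as np, cv2
from scipy.optimize import least_squares
from scipy.spatial.transform import Rotation as R
def K(m): return np.array([[m["fx"],0,m["cx"]],[0,m["fy"],m["cy"]],[0,0,1.]])
def proj(m,P):
    T=np.array(m["camera_from_world"]); P=np.atleast_2d(np.asarray(P,float))
    rv,_=cv2.Rodrigues(T[:3,:3]); return cv2.projectPoints(P,rv,T[:3,3],K(m),np.array(m["dist_coeffs"],float))[0].reshape(-1,2)
def ray(m,px):
    u=cv2.undistortPoints(np.array([[px]],float),K(m),np.array(m["dist_coeffs"],float)).reshape(2)
    T=np.array(m["camera_from_world"]);Rm=T[:3,:3]
    return -Rm.T@T[:3,3], Rm.T@np.array([u[0],u[1],1.])
def atz(m,px,z):
    o,d=ray(m,px); return o+d*(z-o[2])/d[2]
def tri(obs):
    A=np.zeros((3,3));b=np.zeros(3)
    for m,px in obs:
        o,d=ray(m,px);d=d/np.linalg.norm(d);M=np.eye(3)-np.outer(d,d);A+=M;b+=M@o
    return np.linalg.solve(A,b)
def save(im,name,crop=None,s=1):
    if crop: im=im[crop[1]:crop[3],crop[0]:crop[2]]
    cv2.imwrite("pics/"+name,cv2.resize(im[:,:,::-1],None,fx=s,fy=s,interpolation=cv2.INTER_CUBIC))
def st():
    s=observe(); r=R.from_rotvec(s["tool_rot"]).as_matrix()
    return s,np.array(s["tool_pos"]),r
def go(target,yaw=None,align=True):
    """print shift in tool axes (mm & units) to reach world target; yaw= desired world direction angle of tool x (tool pointing down)"""
    s,p,r=st(); d=r.T@(np.asarray(target)-p)
    t=0
    if yaw is not None:
        cur=np.arctan2(r[1,0],r[0,0]); t=(cur-yaw+np.pi/2)%np.pi-np.pi/2   # tool z down: +turn decreases world yaw
    print("clk %.2f"%s["clock"],"tcp",np.round(p,4),"x-axis yaw deg %.1f"%np.degrees(np.arctan2(r[1,0],r[0,0])),"q7 %.2f"%s["qpos"][6])
    print("units",np.round(d/0.8,4),"turn u",round(np.degrees(t)/60,4),"mm",np.round(d*1000,1))
E
python3 - <<'E'
from h import *
for c in ["top","scene"]:
    capture(c); m=camera_model(c)
    for t in ["cradle","lead_in","vee_mid","bar_hinge","bar_grip","hook_tip","wheel_axis","core_tray","core_a","tag_eye","tag_grip","loupe","spoon_round","powder_jar"]:
        print(c,t,[(np.round(d["position"],1).tolist(),round(d["conf"],2)) for d in landmark_of(t,c)][:8])
save(capture("top"),"t1.png",(170,100,430,300),3)
save(capture("scene"),"s1.png",(180,140,450,340),2.9)
E
```

```text
top cradle [([263.7, 165.9], 0.73), ([365.9, 191.3], 0.38)]
top lead_in [([260.1, 183.3], 0.84)]
top vee_mid [([262.9, 161.8], 0.93)]
top bar_hinge [([261.7, 138.8], 0.77), ([350.5, 154.3], 0.17)]
top bar_grip [([260.6, 135.9], 0.68), ([137.1, 179.9], 0.67)]
top hook_tip [([182.6, 162.9], 0.75), ([260.2, 183.3], 0.25)]
top wheel_axis [([228.6, 228.4], 0.95)]
top core_tray [([381.8, 204.8], 0.94)]
top core_a [([397.6, 217.9], 0.9), ([365.3, 191.9], 0.86), ([364.9, 262.1], 0.79), ([398.9, 187.7], 0.78), ([407.1, 265.3], 0.75), ([443.0, 244.9], 0.53)]
top tag_eye [([186.4, 224.4], 0.83), ([397.5, 189.2], 0.39)]
top tag_grip [([166.5, 222.5], 0.77)]
top loupe [([315.9, 250.2], 0.75), ([133.1, 180.1], 0.29)]
top spoon_round [([138.1, 176.8], 0.5)]
top powder_jar []
scene cradle [([277.5, 223.5], 0.68)]
scene lead_in [([277.2, 218.5], 0.98)]
scene vee_mid [([277.2, 213.8], 0.77)]
scene bar_hinge [([286.9, 198.3], 0.89)]
scene bar_grip [([283.2, 174.2], 0.66)]
scene hook_tip []
scene wheel_axis [([215.6, 232.6], 0.63)]
scene core_tray [([362.5, 284.6], 0.76)]
scene core_a [([356.3, 323.5], 0.92), ([407.3, 325.2], 0.9), ([353.8, 264.9], 0.83), ([382.6, 271.9], 0.65), ([317.1, 305.7], 0.62), ([372.3, 285.0], 0.56)]
scene tag_eye []
scene tag_grip []
scene loupe [([281.9, 280.0], 0.67)]
scene spoon_round [([280.2, 222.1], 0.56)]
scene powder_jar [([355.2, 244.4], 0.79)]
```

View pics/t1.png

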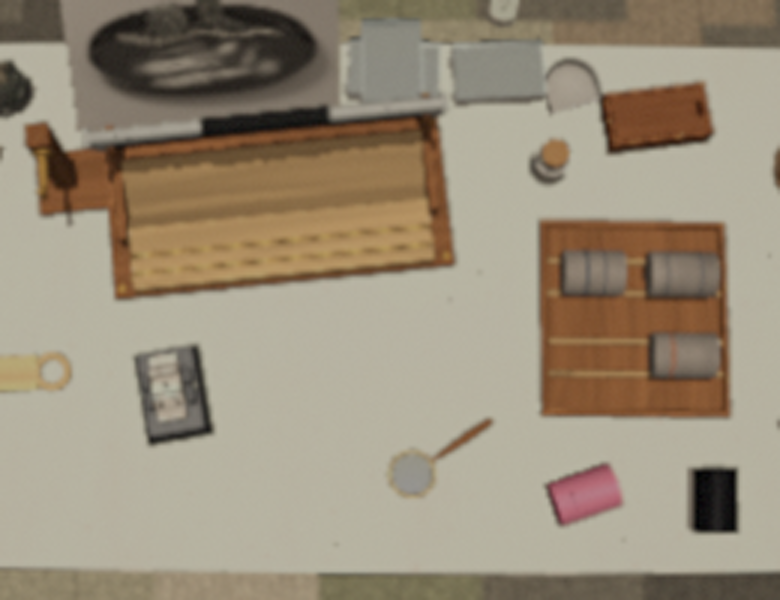

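View pics/s1.png

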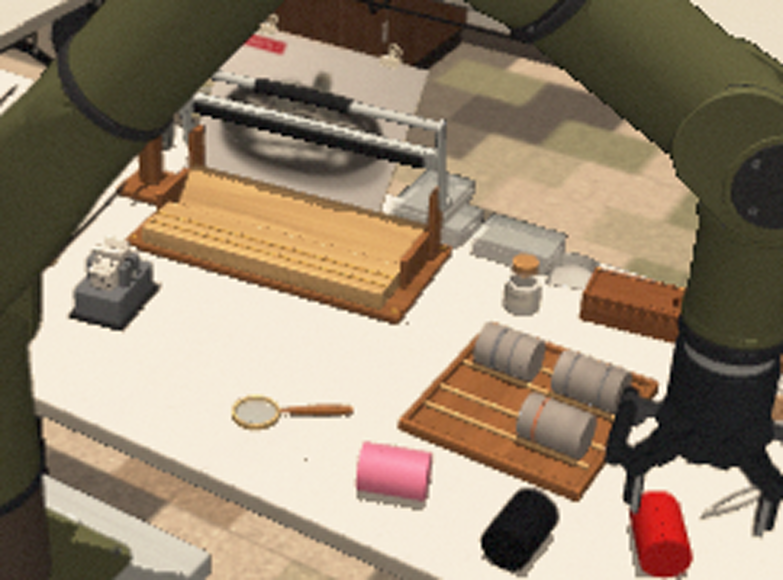

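```bash
python3 - <<'E'
from h import *
m=camera_model("top"); ms=camera_model("scene")
pr=lambda n,v:print(n,np.round(v,4))
pr("lead",atz(m,[260.1,183.3],.0615)); pr("vee",atz(m,[262.9,161.8],.051)); pr("hinge",atz(m,[261.7,138.8],.085))
pr("lead s",atz(ms,[277.2,218.5],.0615)); pr("vee s",atz(ms,[277.2,213.8],.051));pr("hinge s",atz(ms,[286.9,198.3],.085))
# base corners from crop t1 (x/3+170, y/3+100)
f=lambda a:[a[0]/3+170,a[1]/3+100]
for n,a,z in [("baseNL",(118,298),.012),("baseNR",(453,263),.012),("hooktip",(44,150),.191),
  ("tray FL",(541,221),.014),("FR",(722,223),.014),("NR",(729,414),.014),("NL",(543,414),.014),
  ("c1",(594,272),.05),("c2",(683,274),.05),("c3",(686,355),.05),("c1e0",(562,272),.03),("c1e1",(627,272),.03),("c2e0",(647,273),.03),("c2e1",(719,273),.03),("c3e0",(651,355),.03),("c3e1",(720,355),.03),
  ("eye",(53,371),.004),("wheel",(171,385),.076),("tallyNL",(150,444),.04),("tNR",(212,433),.04),("tFR",(198,346),.04),("tFL",(136,355),.04),("jar",(553,155),.06)]:
    pr(n,atz(m,f(a),z))
pr("gripL",atz(m,[159,225],.004))
E
```

```text
lead [0.5827 0.0734 0.0615]
vee [0.6569 0.0659 0.051 ]
hinge [0.7247 0.0692 0.085 ]
lead s [0.6036 0.0476 0.0615]
vee s [0.645  0.0741 0.051 ]
hinge s [0.7103 0.0737 0.085 ]
baseNL [0.5388 0.2435 0.012 ]
baseNR [ 0.5799 -0.1255  0.012 ]
hooktip [0.6566 0.2969 0.191 ]
tray FL [ 0.6277 -0.2236  0.014 ]
FR [ 0.6273 -0.4277  0.014 ]
NR [ 0.4129 -0.4275  0.014 ]
NL [ 0.4128 -0.2222  0.014 ]
c1 [ 0.5628 -0.2756  0.05  ]
c2 [ 0.5613 -0.3732  0.05  ]
c3 [ 0.4725 -0.3735  0.05  ]
c1e0 [ 0.5668 -0.2436  0.03  ]
c1e1 [ 0.5672 -0.3153  0.03  ]
c2e0 [ 0.5663 -0.3375  0.03  ]
c2e1 [ 0.5669 -0.418   0.03  ]
c3e0 [ 0.4755 -0.3392  0.03  ]
c3e1 [ 0.4757 -0.4157  0.03  ]
eye [0.4581 0.3145 0.004 ]
wheel [0.4342 0.1748 0.076 ]
tallyNL [0.3753 0.2    0.04  ]
tNR [0.3877 0.1339 0.04  ]
tFR [0.4814 0.1508 0.04  ]
tFL [0.4712 0.2177 0.04  ]
jar [ 0.6906 -0.2325  0.06  ]
gripL [0.4528 0.4113 0.004 ]
```

```bash
python3 - <<'E'
from h import *
go([.475,-.377,.24],0)
go([.475,-.377,.24],np.pi/2)
E
```

```text
clk 1.75 tcp [ 0.178  -0.5991  0.2393] x-axis yaw deg -73.5 q7 -0.22
units [-0.1604 -0.4349 -0.0009] turn u -1.2242 mm [-128.4 -347.9   -0.7]
clk 1.75 tcp [ 0.178  -0.5991  0.2393] x-axis yaw deg -73.5 q7 -0.22
units [-0.1604 -0.4349 -0.0009] turn u 0.2758 mm [-128.4 -347.9   -0.7]
```

```bash
python3 -m pendant '[[-0.02,-0.055,-0.005,-0.14],[-0.04,-0.11,-0.01,-0.28],[-0.06,-0.16,-0.02,-0.42],[-0.08,-0.22,-0.03,-0.56],[-0.1,-0.27,-0.03,-0.7],[-0.12,-0.33,-0.03,-0.84],[-0.14,-0.38,-0.03,-1],[-0.16,-0.435,-0.03,-1],[-0.16,-0.435,-0.03,-1],[-0.16,-0.435,-0.03,-1]]' 85; python3 - <<'E'
from h import *
go([.475,-.377,.24],0)
save(capture("wrist"),"w1.png")
m=camera_model("wrist")
print([(np.round(d["position"],1).tolist(),round(d["conf"],2),np.round(atz(m,d["position"],.031),4)) for d in landmark_of("core_a","wrist")])
E
```

```text
clock: 2.75
tool_pos: [0.4762, -0.3761, 0.2633]
tool_rot: [-3.12, 0.363, -0.0]
contact_force: [-0.7, -1.5, -0.4]
grip_width: 0.0849
clk 2.75 tcp [ 0.4762 -0.3761  0.2633] x-axis yaw deg -13.3 q7 0.04
units [-0.0013  0.0015  0.0291] turn u -0.2214 mm [-1.   1.2 23.3]
[([349.1, 164.9], 0.98, array([ 0.5594, -0.3796,  0.031 ])), ([335.8, 77.2], 0.83, array([ 0.5628, -0.2787,  0.031 ])), ([168.6, 229.3], 0.71, array([ 0.3209, -0.4067,  0.031 ])), ([133.2, 117.1], 0.71, array([ 0.3251, -0.2652,  0.031 ])), ([244.5, 298.0], 0.69, array([ 0.3893, -0.525 ,  0.031 ])), ([276.0, 178.5], 0.57, array([ 0.4701, -0.3753,  0.031 ]))]
```

View pics/w1.png

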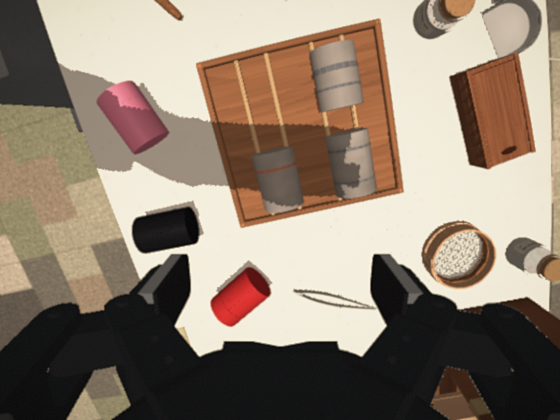

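```bash
python3 -m pendant '[[-0.003,0.002,0.05,-0.12],[-0.003,0.002,0.1,-0.2214],[-0.003,0.002,0.16,-0.2214],[-0.003,0.002,0.22,-0.2214],[-0.003,0.002,0.27,-0.2214],[-0.003,0.002,0.3,-0.2214],[-0.003,0.002,0.3,-0.2214],[-0.003,0.002,0.3,-0.2214]]' 85; python3 - <<'E'
from h import *
go([.473,-.376,.021],0)
save(capture("wrist"),"w2.png")
E
```

```text
clock: 3.65
tool_pos: [0.4718, -0.3796, 0.0237]
tool_rot: [3.141, -0.008, -0.0]
contact_force: [-0.3, -0.1, 0.4]
grip_width: 0.085
clk 3.65 tcp [ 0.4718 -0.3796  0.0237] x-axis yaw deg -0.3 q7 0.04
units [ 0.0015 -0.0045  0.0034] turn u -0.0047 mm [ 1.2 -3.6  2.7]
```

View pics/w2.png

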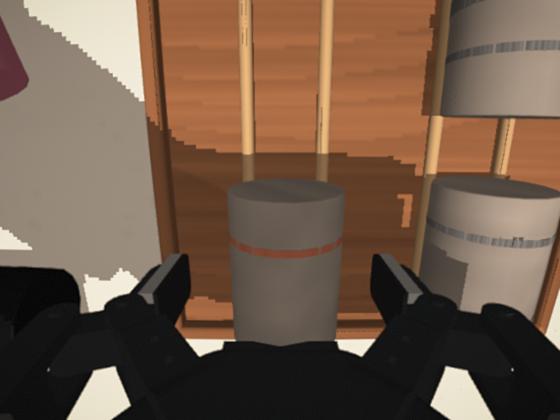

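```bash
python3 -m pendant '[[0.0015,-0.002,0.003,0],[0.0015,-0.002,0.003,0],[0.0015,-0.002,0.003,0],[0.0015,-0.002,0.003,0],[0.0015,-0.002,0.003,0],[0.0015,-0.002,0.003,0],[0.0015,-0.002,0.003,0],[0.0015,-0.002,0.003,0]]' 30 40; python3 -m pendant '[[0,0,-0.03,0],[0,0,-0.08,0],[0,0,-0.14,0],[0,0,-0.2,0],[0,0,-0.25,0],[0,0,-0.25,0],[0,0,-0.25,0]]'; python3 - <<'E'
from h import *
save(capture("wrist"),"w3.png")
Y=np.radians(6.3);c=np.cos(Y);s=np.sin(Y)
o=np.array([.6569,.0659]);
go([.6,-.0,.22],Y)
E
```

```text
clock: 4.5
tool_pos: [0.4743, -0.377, 0.0223]
tool_rot: [3.14, -0.004, 0.002]
contact_force: [-0.9, 0.8, 5.4]
grip_width: 0.0487
clock: 5.2
tool_pos: [0.4732, -0.3768, 0.2214]
tool_rot: [3.141, -0.005, 0.0]
contact_force: [-0.1, 0.0, -4.0]
grip_width: 0.049
clk 5.25 tcp [ 0.4723 -0.3764  0.2199] x-axis yaw deg -0.2 q7 0.20
units [ 1.582e-01 -4.710e-01 -2.000e-04] turn u -0.1078 mm [ 1.266e+02 -3.768e+02 -2.000e-01]
```

View pics/w3.png

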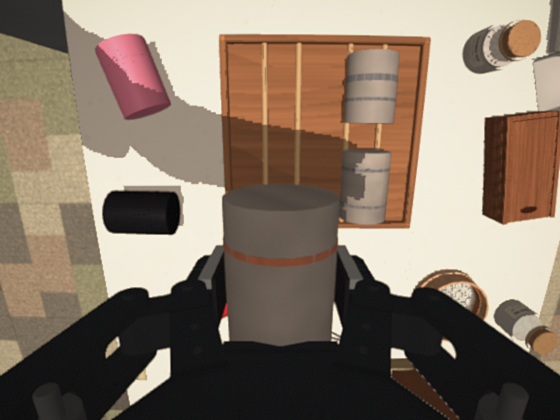

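```bash
python3 -m pendant '[[0.03,-0.05,-0.01,-0.05],[0.06,-0.1,-0.02,-0.1],[0.09,-0.15,-0.04,-0.1],[0.12,-0.2,-0.06,-0.1],[0.15,-0.25,-0.08,-0.1],[0.16,-0.31,-0.1,-0.105],[0.16,-0.33,-0.1,-0.105],[0.16,-0.33,-0.1,-0.105],[0.16,-0.33,-0.1,-0.105]]'; python3 - <<'E'
from h import *
go([.6,-.0,.22],np.radians(6.3))
im=capture("wrist"); m=camera_model("wrist"); save(im,"w4.png"); np.save("w4.npy",np.array(m["camera_from_world"]))
for t,z in [("lead_in",.0615),("vee_mid",.051),("bar_hinge",.085),("hook_tip",.191),("bar_grip",.206)]:
    print(t,[(np.round(d["position"],1).tolist(),round(d["conf"],2),np.round(atz(m,d["position"],z),4)) for d in landmark_of(t,"wrist")])
E
```

```text
clock: 6.15
tool_pos: [0.601, -0.1141, 0.2987]
tool_rot: [3.136, 0.168, -0.007]
contact_force: [-1.1, -0.7, -3.5]
grip_width: 0.0488
clk 6.15 tcp [ 0.601  -0.1141  0.2987] x-axis yaw deg 6.1 q7 -0.12
units [ 0.0145 -0.142   0.0981] turn u -0.0026 mm [  11.6 -113.6   78.5]
lead_in [([283.9, 20.0], 0.77, array([0.5857, 0.0609, 0.0615]))]
vee_mid [([342.3, 22.6], 0.66, array([0.6514, 0.0685, 0.051 ]))]
bar_hinge [([407.4, 13.1], 0.61, array([0.7121, 0.0751, 0.085 ]))]
hook_tip [([333.0, 37.4], 0.55, array([0.6253, 0.0149, 0.191 ]))]
bar_grip []
```

View pics/w4.png

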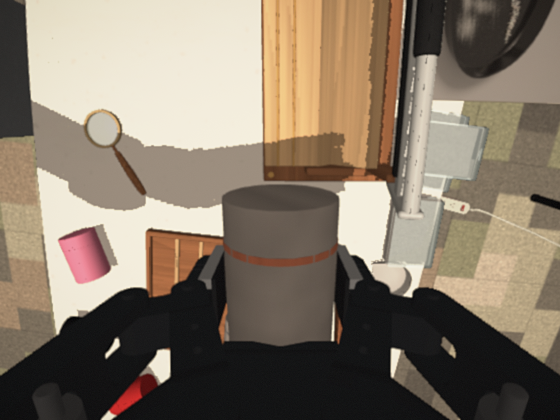

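```bash
cat > ov.py <<'E'
from h import *
import sys
def W(P,pose):
    x,y,t=pose; P=np.atleast_2d(P); c,s=np.cos(t),np.sin(t)
    return np.c_[x+c*P[:,0]-s*P[:,1],y+s*P[:,0]+c*P[:,1],P[:,2]]
def overlay(im,m,pose,name,crop,s):
    im=im.copy(); big=cv2.resize(im[crop[1]:crop[3],crop[0]:crop[2]],None,fx=s,fy=s,interpolation=cv2.INTER_CUBIC)
    L=[((-.089,-.165,.036),(-.089,.165,.036)),((-.02,-.165,.036),(-.02,.165,.036)),((0,-.165,.016),(0,.165,.016)),((.04,-.165,.056),(.04,.165,.056)),
       ((-.072,-.165,.038),(-.072,.165,.038)),((-.052,-.165,.038),(-.052,.165,.038)),
       ((-.089,-.165,.054),(.04,-.165,.054)),((-.089,.165,.054),(.04,.165,.054)),((-.01,.233,.165),(.037,.233,.165)),((-.01,.233,.165),(-.01,.233,.191))]
    for a,b in L:
        q=(proj(m,W([a,b],pose))-[crop[0],crop[1]])*s
        cv2.line(big,tuple(int(v) for v in q[0]),tuple(int(v) for v in q[1]),(255,0,0),1)
    save(big,name)
E
python3 - <<'E'
from ov import *
pose=(.6545,.069,np.radians(6.3))
overlay(cv2.imread("pics/top0.png")[:,:,::-1],camera_model("top"),pose,"ov_t.png",(170,100,340,220),4)
m=camera_model("wrist"); m["camera_from_world"]=np.load("w4.npy")
overlay(cv2.imread("pics/w4.png")[:,:,::-1],m,pose,"ov_w.png",(220,0,480,220),3)
overlay(cv2.imread("pics/scene0.png")[:,:,::-1],camera_model("scene"),pose,"ov_s.png",(200,150,350,260),4)
E
```

```text
(no output)
```

View pics/ov_t.png

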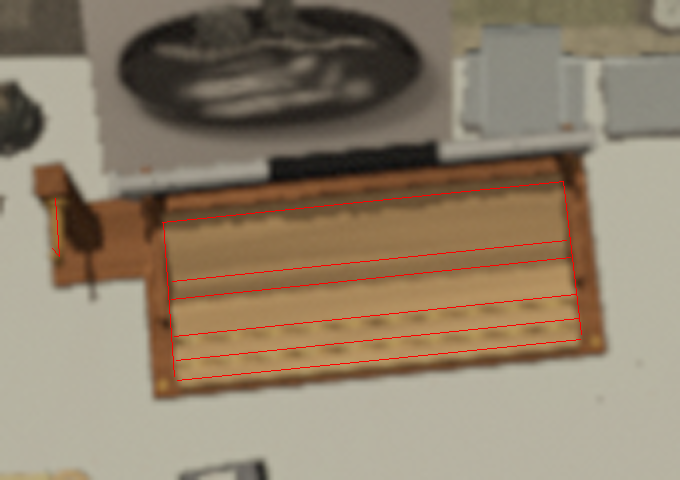

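View pics/ov_w.png

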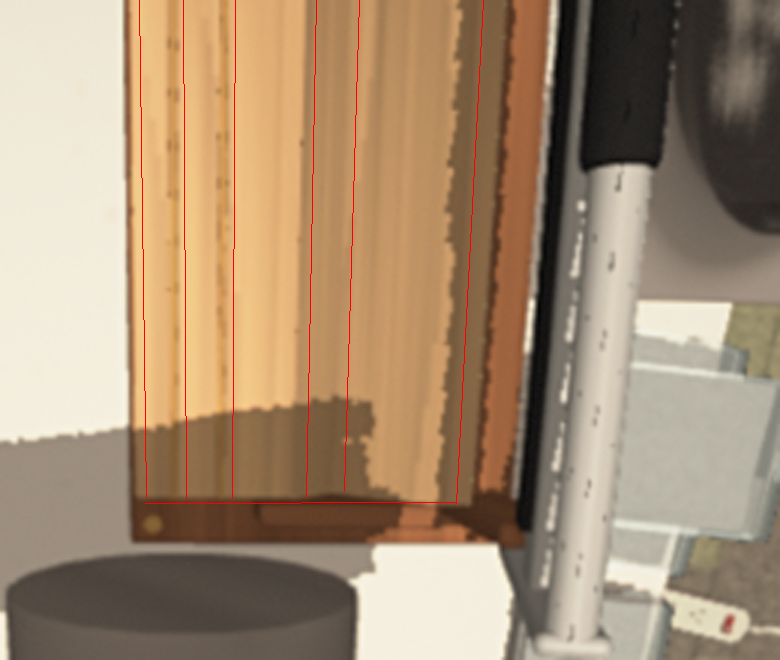

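View pics/ov_s.png

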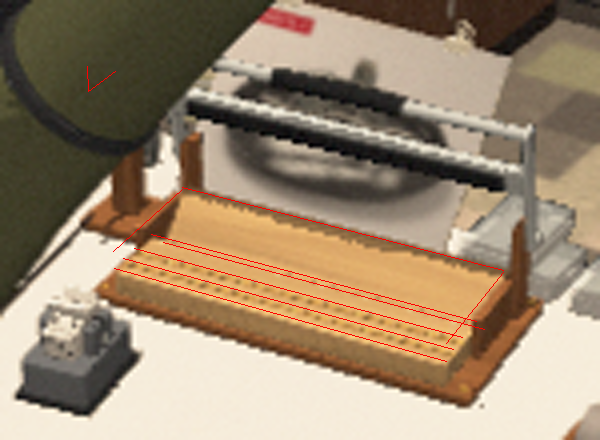

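```bash
cat >> ov.py <<'E'
POSE=(.6505,.0685,np.radians(6.3))
def cgo(px,py,pz,dy=0):
    w=W([[px,py,pz]],POSE)[0]; print("target",np.round(w,4)); go(w,POSE[2]+dy)
E
python3 -c "
from ov import *
cgo(-.062,-.095,.12);cgo(-.062,-.095,.0535)"
```

```text
target [ 0.5993 -0.0327  0.12  ]
clk 6.45 tcp [ 0.602  -0.1145  0.3004] x-axis yaw deg 6.0 q7 -0.12
units [ 0.0075 -0.1021  0.2254] turn u -0.0049 mm [  6.  -81.7 180.3]
target [ 0.5993 -0.0327  0.0535]
clk 6.45 tcp [ 0.602  -0.1145  0.3004] x-axis yaw deg 6.0 q7 -0.12
units [ 0.0076 -0.1022  0.3085] turn u -0.0049 mm [  6.1 -81.7 246.8]
```

```bash
python3 -m pendant '[[0.004,-0.05,0.03,-0.005],[0.0075,-0.102,0.06,-0.005],[0.0075,-0.102,0.12,-0.005],[0.0075,-0.102,0.18,-0.005],[0.0075,-0.102,0.225,-0.005],[0.0075,-0.102,0.225,-0.005],[0.0075,-0.102,0.225,-0.005],[0.0075,-0.102,0.225,-0.005]]'; python3 - <<'E'
from ov import *
cgo(-.062,-.095,.0535)
im=capture("wrist"); m=camera_model("wrist"); save(im,"w5.png")
overlay(im,m,POSE,"ov5.png",(100,0,500,300),2)
E
```

```text
clock: 7.25
tool_pos: [0.6018, -0.0311, 0.1234]
tool_rot: [-3.136, -0.175, -0.008]
contact_force: [1.3, 0.0, -2.7]
grip_width: 0.0487
target [ 0.5993 -0.0327  0.0535]
clk 7.25 tcp [ 0.6018 -0.0311  0.1234] x-axis yaw deg 6.4 q7 -0.40
units [-0.0037  0.0016  0.0873] turn u 0.0015 mm [-3.   1.3 69.8]
```

View pics/ov5.png

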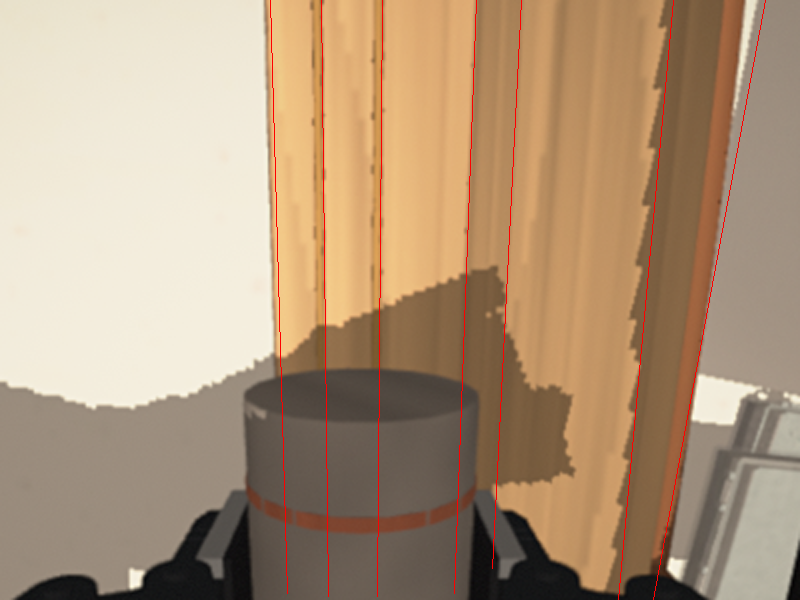

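```bash
sed -i 's/POSE=(.6505/POSE=(.6498/' ov.py; python3 -m pendant '[[-0.0045,0.0016,0.04,0],[-0.0045,0.0016,0.07,0],[-0.0045,0.0016,0.08,0],[-0.0045,0.0016,0.084,0],[-0.0045,0.0016,0.084,0],[-0.0045,0.0016,0.084,0]]'; python3 -c "
from ov import *
cgo(-.062,-.095,.0535)"
```

```text
clock: 7.9
tool_pos: [0.5975, -0.0328, 0.0552]
tool_rot: [-3.137, -0.176, -0.005]
contact_force: [-0.3, 0.3, -2.0]
grip_width: 0.0486
target [ 0.5986 -0.0327  0.0535]
clk 7.90 tcp [ 0.5975 -0.0328  0.0552] x-axis yaw deg 6.4 q7 -0.46
units [0.0014 0.0001 0.0021] turn u 0.0021 mm [1.1 0.1 1.7]
```

```bash
python3 -m pendant '[[0.001,0,0.002,0],[0.001,0,0.002,0]]'; python3 -m pendant '[[0,0,0,0],[0,0,0,0],[0,0,0,0],[0,0,0,0]]' 80;  python3 -m pendant '[[0,0,-0.05,0],[0,0,-0.1,0],[0,0,-0.1,0],[0,0,-0.1,0]]'; python3 - <<'E'
from ov import *
cgo(-.115,-.095,.12,np.pi/2)
im=capture("wrist"); m=camera_model("wrist"); save(im,"w6.png")
im=capture("top"); m=camera_model("top"); save(im,"t6.png",(170,100,430,300),3)
print([(np.round(d["position"],1).tolist(),round(d["conf"],2),np.round(atz(m,d["position"],.0615),4)) for d in landmark_of("core_a","top")])
E
```

```text
clock: 8.1
tool_pos: [0.598, -0.0328, 0.0529]
tool_rot: [-3.137, -0.176, -0.003]
contact_force: [1.2, -0.3, -1.2]
grip_width: 0.049
clock: 8.5
tool_pos: [0.5971, -0.0329, 0.0522]
tool_rot: [3.137, 0.176, 0.0]
contact_force: [0.4, -0.1, -0.0]
grip_width: 0.08
clock: 8.9
tool_pos: [0.5976, -0.033, 0.133]
tool_rot: [3.136, 0.176, 0.003]
contact_force: [-0.1, 0.1, -0.5]
grip_width: 0.0797
target [ 0.5459 -0.0385  0.12  ]
clk 8.90 tcp [ 0.5976 -0.033   0.133 ] x-axis yaw deg 6.4 q7 -0.39
units [-0.065  -0.0003  0.0162] turn u -1.498 mm [-52.   -0.3  12.9]
[([408.1, 264.3], 0.89, array([ 0.3238, -0.3975,  0.0615])), ([396.3, 191.3], 0.75, array([ 0.559 , -0.3662,  0.0615])), ([364.9, 196.1], 0.61, array([ 0.5426, -0.2633,  0.0615])), ([445.2, 245.8], 0.58, array([ 0.3821, -0.5212,  0.0615])), ([365.9, 264.8], 0.58, array([ 0.3227, -0.2624,  0.0615])), ([292.9, 178.5], 0.53, array([ 0.599 , -0.032 ,  0.0615]))]
```

View pics/w6.png

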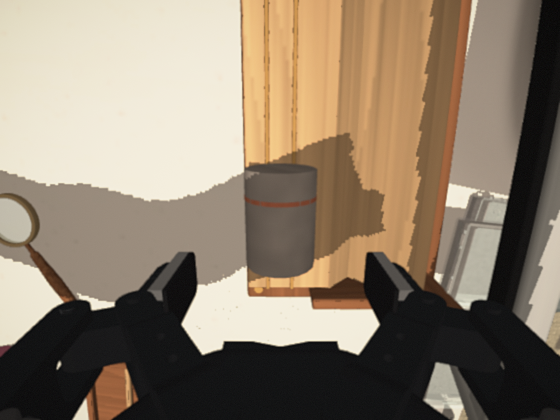

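View pics/t6.png

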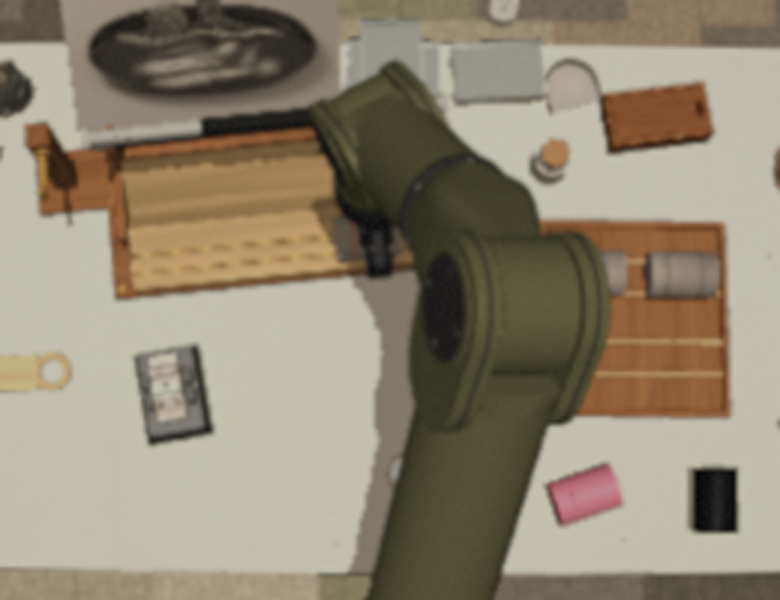

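```bash
python3 -m pendant '[[-0.03,0,-0.01,0],[-0.066,0,-0.01,0],[-0.066,0,-0.01,0],[-0.066,0,-0.01,0],[-0.066,0,0.03,0],[-0.066,0,0.07,0],[-0.066,0,0.09,0],[-0.066,0,0.09,0],[-0.066,0,0.09,0]]' 0; python3 -c "
from ov import *
cgo(-.0595,-.095,.06);save(capture('wrist'),'w7.png')"
```

```text
clock: 9.95
tool_pos: [0.5453, -0.0384, 0.0599]
tool_rot: [-3.136, -0.177, -0.0]
contact_force: [0.2, 0.7, 0.9]
grip_width: -0.0001
target [ 0.6011 -0.0325  0.06  ]
clk 9.95 tcp [ 0.5453 -0.0384  0.0599] x-axis yaw deg 6.4 q7 -0.52
units [ 0.0701  0.0004 -0.0002] turn u 0.0024 mm [56.1  0.3 -0.1]
```

View pics/w7.png

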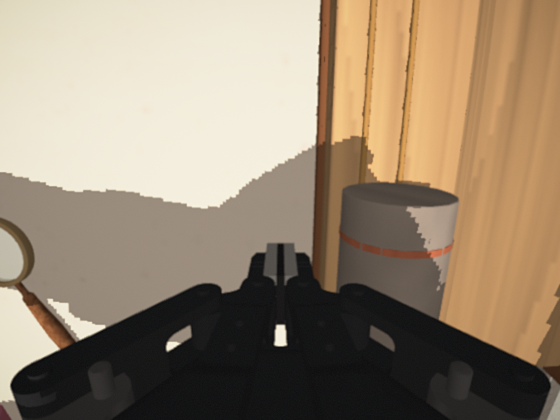

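```bash
python3 -m pendant '[[0.01,0,0,0],[0.018,0,0,0],[0.026,0,0,0],[0.032,0,0,0],[0.038,0,0,0],[0.044,0,0,0],[0.05,0,0,0],[0.056,0,0,0],[0.06,0,0,0],[0.064,0,0,0]]' 0; python3 -c "
from ov import *
cgo(-.0595,-.095,.06);save(capture('wrist'),'w8.png')"
```

```text
clock: 11.0
tool_pos: [0.5616, -0.0375, 0.0606]
tool_rot: [3.121, 0.177, -0.105]
contact_force: [-71.1, -1.3, 75.5]
grip_width: 0.0001
target [ 0.6011 -0.0325  0.06  ]
clk 11.00 tcp [ 0.5616 -0.0375  0.0606] x-axis yaw deg 6.5 q7 -0.46
units [ 0.0496 -0.0006 -0.0026] turn u 0.0028 mm [39.7 -0.5 -2. ]
```

View pics/w8.png

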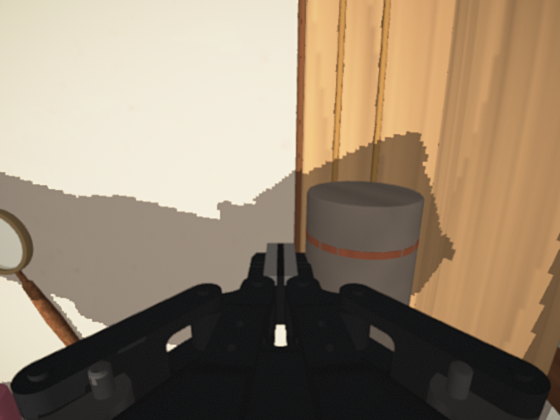

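```bash
python3 -m pendant '[[-0.03,0,0,0],[-0.06,0,0,0],[-0.08,0,0,0],[-0.08,0,0,0]]' 0; python3 -c "
from ov import *
cgo(-.125,-.095,.12,np.pi/2);s=observe();print(s['contact_force'])
im=capture('wrist');save(im,'w9.png')
m=camera_model('wrist');print([(np.round(d['position'],1).tolist(),round(d['conf'],2),np.round(atz(m,d['position'],.0615),4)) for d in landmark_of('core_a','wrist')])"
```

```text
clock: 11.45
tool_pos: [0.5303, -0.0409, 0.0606]
tool_rot: [3.136, 0.176, -0.003]
contact_force: [0.3, 0.1, 0.1]
grip_width: -0.0001
target [ 0.536  -0.0396  0.12  ]
clk 11.45 tcp [ 0.5303 -0.0409  0.0606] x-axis yaw deg 6.4 q7 -0.53
units [ 0.0071 -0.0007 -0.0742] turn u -1.4977 mm [  5.7  -0.6 -59.4]
[0.30987813 0.12844846 0.08354497]
[([417.4, 259.1], 0.9, array([ 0.5977, -0.0295,  0.0615]))]
```

View pics/w9.png

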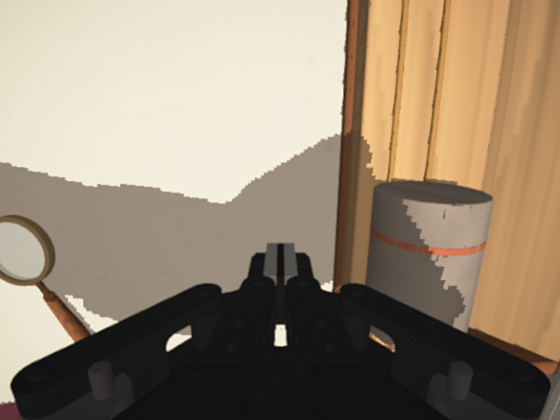

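```bash
python3 -m pendant '[[0.003,0,-0.03,0.14],[0.003,0,-0.06,0.28],[0.003,0,-0.074,0.42],[0.003,0,-0.074,0.56],[0.003,0,-0.074,0.7],[0.003,0,-0.074,0.84],[0.003,0,-0.074,1],[0.003,0,-0.074,1]]' 40; python3 -m pendant '[[0,0,0,0.14],[0,0,0,0.28],[0,0,0,0.42],[0,0,0,0.502],[0,0,0,0.502],[0,0,0,0.502]]';python3 - <<'E'
from ov import *
cgo(-.11,-.095,.05,np.pi/2)
s,p,r=st();m=camera_model("wrist");T=np.array(m["camera_from_world"]);c=-T[:3,:3].T@T[:3,3];print("cam in tool",r.T@(c-p))
save(capture("wrist"),"w10.png")
E
```

```text
clock: 12.35
tool_pos: [0.5363, -0.0393, 0.1196]
tool_rot: [-2.803, 1.416, -0.003]
contact_force: [0.4, -0.6, -0.7]
grip_width: 0.0399
clock: 12.95
tool_pos: [0.535, -0.0397, 0.1193]
tool_rot: [-2.344, 2.09, -0.0]
contact_force: [0.2, 0.1, 0.2]
grip_width: 0.04
target [ 0.5509 -0.038   0.05  ]
clk 12.95 tcp [ 0.535  -0.0397  0.1193] x-axis yaw deg -83.4 q7 -1.49
units [ 0.0002 -0.0199  0.0866] turn u 0.0043 mm [  0.2 -15.9  69.3]
cam in tool [ 0.00075014 -0.06707684 -0.13432659]
```

View pics/w10.png

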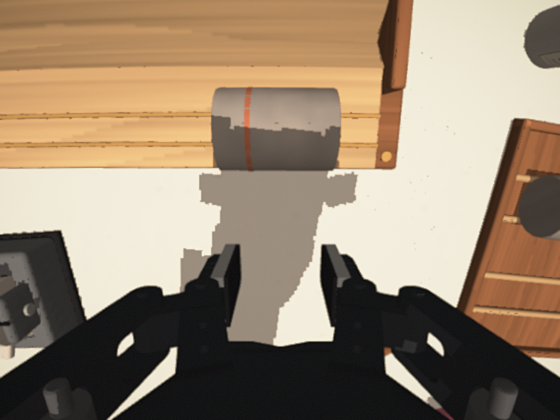

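```bash
python3 -m pendant '[[0,-0.017,0.04,0.004],[0,-0.017,0.07,0.004],[0,-0.017,0.091,0.004],[0,-0.017,0.091,0.004],[0,-0.017,0.091,0.004]]'; python3 -m pendant '[[0,-0.006,0,0],[0,-0.012,0,0],[0,-0.016,0,0],[0,-0.02,-0.003,0],[0,-0.024,-0.007,0],[0,-0.028,-0.01,0],[0,-0.032,-0.013,0],[0,-0.036,-0.017,0]]'; python3 - <<'E'
from ov import *
cgo(-.11,-.095,.05,np.pi/2)
save(capture("wrist"),"w11.png")
E
```

```text
clock: 13.5
tool_pos: [0.5479, -0.0385, 0.0466]
tool_rot: [-2.337, 2.1, 0.0]
contact_force: [0.6, -0.9, 0.8]
grip_width: 0.0402
clock: 14.3
tool_pos: [0.5758, -0.0355, 0.0604]
tool_rot: [2.335, -2.1, -0.001]
contact_force: [-0.3, -0.0, 0.3]
grip_width: 0.04
target [ 0.5509 -0.038   0.05  ]
clk 14.30 tcp [ 0.5758 -0.0355  0.0604] x-axis yaw deg -83.9 q7 -1.50
units [-0.0002  0.0312  0.013 ] turn u -0.0039 mm [-0.1 25.  10.4]
```

View pics/w11.png

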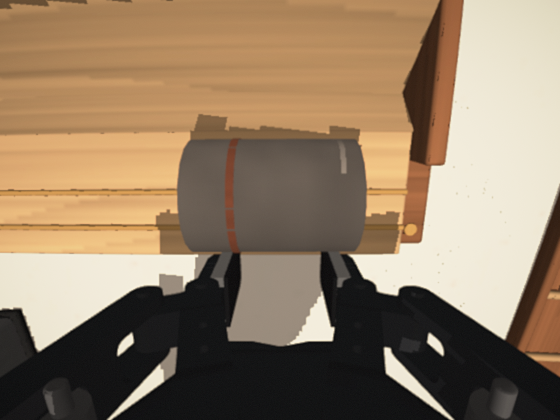

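```bash
python3 -m pendant '[[0,0.006,0,0],[0,0.008,0.01,0],[0,0.008,0.017,0],[0,0.004,0.017,0],[0,-0.002,0.017,0],[0,-0.006,0.014,0],[0,-0.01,0.011,0],[0,-0.014,0.008,0],[0,-0.018,0.005,0],[0,-0.022,0.002,0],[0,-0.026,-0.001,0],[0,-0.026,-0.001,0]]'; python3 - <<'E'
from ov import *
cgo(-.055,-.095,.05,np.pi/2)
save(capture("wrist"),"w12.png")
E
```

```text
clock: 15.55
tool_pos: [0.598, -0.0332, 0.0614]
tool_rot: [-2.335, 2.1, -0.002]
contact_force: [0.4, 0.6, -0.2]
grip_width: 0.0399
target [ 0.6056 -0.032   0.05  ]
clk 15.55 tcp [ 0.598  -0.0332  0.0614] x-axis yaw deg -83.9 q7 -1.50
units [-0.0005 -0.0096  0.0142] turn u -0.0037 mm [-0.4 -7.6 11.4]
```

View pics/w12.png

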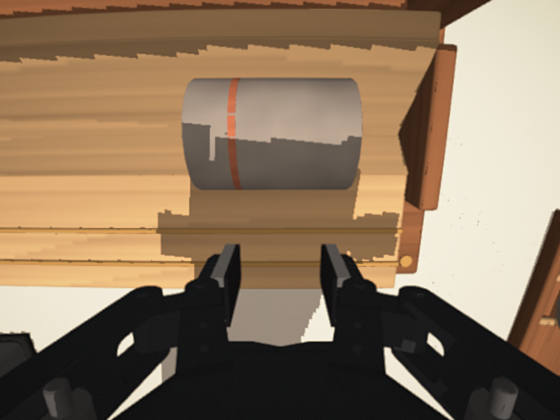

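```bash
python3 -m pendant '[[0,0.02,-0.05,0],[0.04,0.03,-0.11,0],[0.1,0.04,-0.17,-0.14],[0.16,0.04,-0.2,-0.28],[0.22,0.04,-0.2,-0.42],[0.28,0.04,-0.2,-0.56],[0.34,0.04,-0.2,-0.7],[0.38,0.04,-0.2,-0.84],[0.4,0.04,-0.2,-1],[0.4,0.04,-0.2,-1]]' 85; python3 - <<'E'
from ov import *
go([.563,-.378,.12],0)
E
```

```text
clock: 16.6
tool_pos: [0.597, -0.3603, 0.2198]
tool_rot: [3.069, -0.658, -0.002]
contact_force: [-0.4, 0.4, 0.4]
grip_width: 0.0849
clk 16.60 tcp [ 0.597  -0.3603  0.2198] x-axis yaw deg -24.2 q7 -0.19
units [-0.0296  0.0373  0.1248] turn u -0.4035 mm [-23.7  29.9  99.9]
```

```bash
python3 -m pendant '[[-0.015,0.019,0.03,-0.14],[-0.03,0.037,0.06,-0.28],[-0.03,0.037,0.09,-0.4035],[-0.03,0.037,0.125,-0.4035],[-0.03,0.037,0.125,-0.4035],[-0.03,0.037,0.125,-0.4035]]' 85; python3 - <<'E'
from ov import *
go([.563,-.378,.0215],0)
save(capture("wrist"),"w13.png")
m=camera_model('wrist');print([(np.round(d['position'],1).tolist(),round(d['conf'],2),np.round(atz(m,d['position'],.031),4)) for d in landmark_of('core_a','wrist')])
E
```

```text
clock: 17.2
tool_pos: [0.5655, -0.3705, 0.1211]
tool_rot: [-3.14, -0.009, 0.001]
contact_force: [0.2, -0.8, 1.3]
grip_width: 0.0854
clk 17.20 tcp [ 0.5655 -0.3705  0.1211] x-axis yaw deg 0.3 q7 0.13
units [-0.0031  0.0095  0.1245] turn u 0.0053 mm [-2.5  7.6 99.6]
[([277.0, 219.2], 0.79, array([ 0.5641, -0.3766,  0.031 ])), ([279.5, 80.2], 0.73, array([ 0.5656, -0.2757,  0.031 ])), ([92.1, 364.0], 0.63, array([ 0.3928, -0.5184,  0.031 ]))]
```

View pics/w13.png

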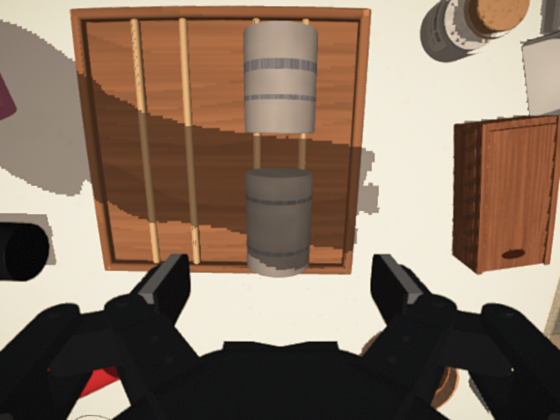

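```bash
python3 -m pendant '[[-0.002,0.0088,0.05,0.005],[-0.002,0.0088,0.1,0.005],[-0.002,0.0088,0.12,0.005],[-0.002,0.0088,0.1245,0.005],[-0.002,0.0088,0.1245,0.005]]' 85; python3 -m pendant '[[0,0,0,0],[0,0,0,0],[0,0,0,0],[0,0,0,0],[0,0,0,0],[0,0,0,0],[0,0,0,0]]' 30 40;  python3 -m pendant '[[0,0,-0.03,0],[0,0,-0.08,0],[0,0,-0.14,0],[0,0,-0.17,0],[0,0,-0.17,0]]'; python3 - <<'E'
from ov import *
cgo(-.062,0,.13)
save(capture("wrist"),"w14.png")
E
```

```text
clock: 17.8
tool_pos: [0.5649, -0.3791, 0.0226]
tool_rot: [3.141, -0.0, 0.003]
contact_force: [-0.4, 0.4, 0.4]
grip_width: 0.0851
clock: 18.5
tool_pos: [0.5646, -0.3798, 0.0232]
tool_rot: [3.14, -0.001, 0.004]
contact_force: [-1.6, -0.1, 6.1]
grip_width: 0.0488
clock: 19.0
tool_pos: [0.5661, -0.3803, 0.162]
tool_rot: [3.138, -0.001, 0.012]
contact_force: [0.8, 0.1, -3.4]
grip_width: 0.0486
target [0.5882 0.0617 0.13  ]
clk 19.00 tcp [ 0.5661 -0.3803  0.162 ] x-axis yaw deg -0.0 q7 0.16
units [ 0.0268 -0.5527  0.038 ] turn u -0.1057 mm [  21.5 -442.2   30.4]
```

View pics/w14.png

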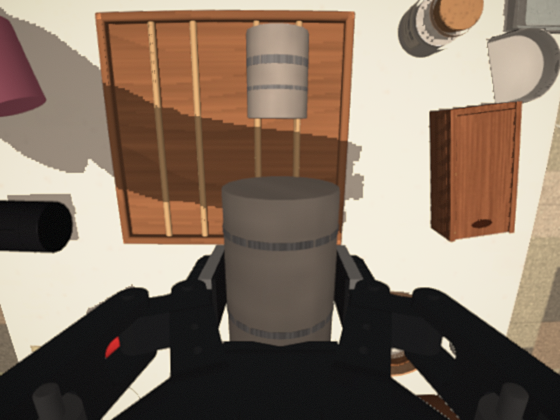

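```bash
python3 -m pendant '[[0.003,-0.05,0,-0.02],[0.005,-0.1,0,-0.04],[0.008,-0.15,0,-0.06],[0.01,-0.21,0,-0.08],[0.015,-0.27,0,-0.1],[0.02,-0.33,0,-0.106],[0.02,-0.39,0,-0.106],[0.025,-0.45,0,-0.106],[0.027,-0.5,0,-0.106],[0.027,-0.5527,0.02,-0.106],[0.027,-0.5527,0.038,-0.106],[0.027,-0.5527,0.038,-0.106]]';  python3 - <<'E'
from ov import *
cgo(-.062,0,.0535)
im=capture("wrist"); m=camera_model("wrist")
overlay(im,m,POSE,"ov15.png",(100,0,500,300),2)
E
```

```text
clock: 20.25
tool_pos: [0.582, 0.0638, 0.1232]
tool_rot: [3.135, 0.18, -0.013]
contact_force: [-1.0, -1.7, -4.6]
grip_width: 0.0487
target [0.5882 0.0617 0.0535]
clk 20.25 tcp [0.582  0.0638 0.1232] x-axis yaw deg 6.6 q7 -0.51
units [0.0081 0.0035 0.0871] turn u 0.0043 mm [ 6.5  2.8 69.7]
```

View pics/ov15.png

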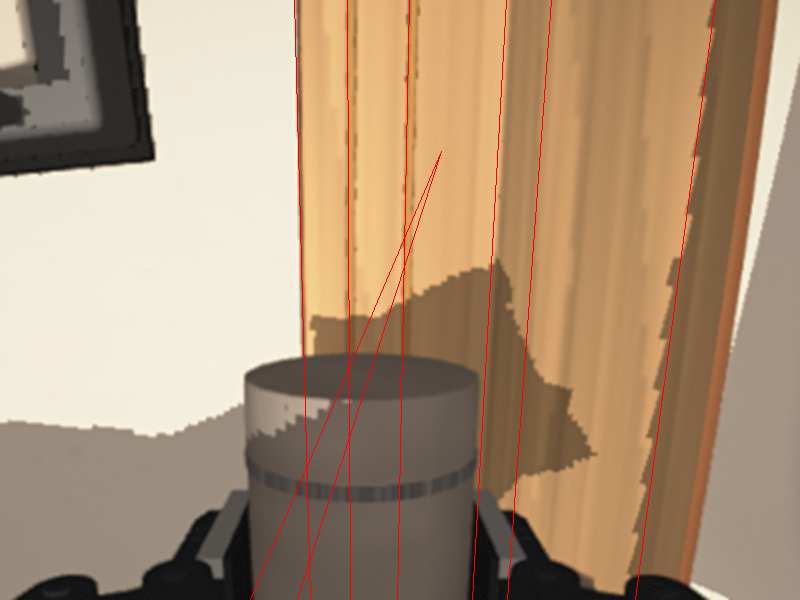

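```bash
python3 -m pendant '[[0.0075,0.003,0.04,0.004],[0.0075,0.003,0.07,0.004],[0.0075,0.003,0.082,0.004],[0.0075,0.003,0.084,0.004],[0.0075,0.003,0.084,0.004],[0.0075,0.003,0.084,0.004]]'; python3 -c "
from ov import *
cgo(-.062,0,.054)"
```

```text
clock: 20.9
tool_pos: [0.5924, 0.0612, 0.0609]
tool_rot: [-3.137, -0.166, -0.003]
contact_force: [-0.4, 0.9, -2.6]
grip_width: 0.0492
target [0.5882 0.0617 0.054 ]
clk 20.90 tcp [0.5924 0.0612 0.0609] x-axis yaw deg 6.1 q7 -0.55
units [-0.0052 -0.0012  0.0086] turn u -0.0038 mm [-4.2 -1.   6.9]
```

```bash
python3 -m pendant '[[-0.005,-0.001,0.005,-0.003],[-0.005,-0.001,0.0085,-0.003],[-0.005,-0.001,0.0085,-0.003],[-0.005,-0.001,0.0085,-0.003]]'; python3 -c "
from ov import *
cgo(-.062,0,.054)"
```

```text
clock: 21.3
tool_pos: [0.5873, 0.0617, 0.0536]
tool_rot: [3.137, 0.173, 0.0]
contact_force: [-2.0, -0.5, 5.3]
grip_width: 0.0489
target [0.5882 0.0617 0.054 ]
clk 21.30 tcp [0.5873 0.0617 0.0536] x-axis yaw deg 6.3 q7 -0.56
units [ 0.0011  0.0002 -0.0005] turn u 0.0 mm [ 0.9  0.1 -0.4]
```

```bash
python3 -m pendant '[[0,0,0,0],[0,0,0,0],[0,0,0,0],[0,0,-0.05,0],[0,0,-0.1,0],[-0.03,0,-0.1,0],[-0.079,0,-0.1,0.1],[-0.079,0,-0.1,0.24],[-0.079,0,-0.09,0.38],[-0.079,0,-0.08,0.52],[-0.079,0,-0.08,0.66],[-0.079,0,-0.08,0.8]]' 80;  python3 -m pendant '[[0,0,0,0.14],[0,0,0,0.28],[0,0,0,0.42],[0,0,0,0.56],[0,0,0,0.7],[0,0,0,0.7],[0,0,0,0.7]]' 40; python3 - <<'E'
from ov import *
cgo(-.112,0.002,.046,np.pi/2)
im=capture("wrist"); m=camera_model("wrist")
overlay(im,m,POSE,"ov16.png",(0,0,560,420),1.4)
E
```

```text
clock: 22.5
tool_pos: [0.5248, 0.0548, 0.1167]
tool_rot: [-2.932, 1.127, -0.0]
contact_force: [0.8, -0.7, -0.8]
grip_width: 0.0799
clock: 23.2
tool_pos: [0.5248, 0.0548, 0.1169]
tool_rot: [-2.344, 2.092, -0.0]
contact_force: [0.7, 0.2, 0.5]
grip_width: 0.04
target [0.5383 0.0582 0.046 ]
clk 23.20 tcp [0.5248 0.0548 0.1169] x-axis yaw deg -83.5 q7 -1.58
units [-0.0023 -0.0172  0.0886] turn u 0.0032 mm [ -1.9 -13.7  70.9]
```

View pics/ov16.png

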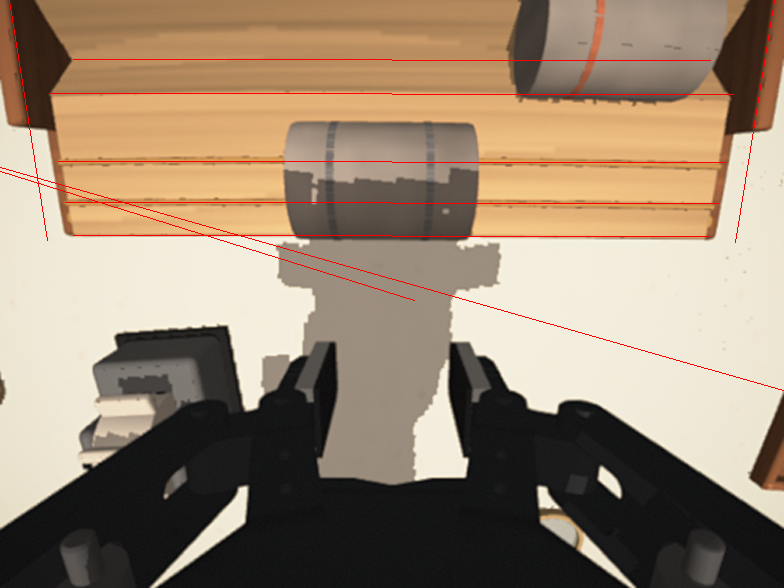

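```bash
python3 -m pendant '[[-0.004,-0.017,0.04,0.003],[-0.004,-0.017,0.07,0.003],[-0.004,-0.017,0.0886,0.003],[-0.004,-0.017,0.0886,0.003],[-0.004,-0.017,0.0886,0.003]]'; python3 -m pendant '[[0,-0.006,0,0],[0,-0.012,0,0],[0,-0.016,0,0],[0,-0.02,-0.003,0],[0,-0.024,-0.007,0],[0,-0.028,-0.01,0],[0,-0.032,-0.013,0],[0,-0.036,-0.017,0],[0,-0.036,-0.017,0]]'; python3 -m pendant '[[0,0.006,0,0],[0,0.008,0.01,0],[0,0.008,0.017,0],[0,0.004,0.017,0],[0,-0.002,0.017,0],[0,-0.006,0.014,0],[0,-0.01,0.011,0],[0,-0.014,0.008,0],[0,-0.018,0.005,0],[0,-0.022,0.002,0],[0,-0.026,-0.001,0],[0,-0.026,-0.001,0]]'; python3 - <<'E'
from ov import *
cgo(-.112,0.002,.046,np.pi/2)
im=capture("wrist");save(im,"w17.png")
E
```

```text
clock: 23.75
tool_pos: [0.5378, 0.0591, 0.0463]
tool_rot: [2.337, -2.099, -0.0]
contact_force: [0.7, -0.2, -0.8]
grip_width: 0.0401
clock: 24.65
tool_pos: [0.5688, 0.0627, 0.0604]
tool_rot: [-2.334, 2.098, -0.005]
contact_force: [0.3, 0.4, 0.6]
grip_width: 0.04
clock: 25.85
tool_pos: [0.5881, 0.0647, 0.0609]
tool_rot: [-2.336, 2.099, -0.002]
contact_force: [1.2, 0.8, -1.4]
grip_width: 0.0397
target [0.5383 0.0582 0.046 ]
clk 25.85 tcp [0.5881 0.0647 0.0609] x-axis yaw deg -83.9 q7 -1.58
units [0.0015 0.0628 0.0185] turn u -0.0033 mm [ 1.2 50.3 14.8]
```

View pics/w17.png

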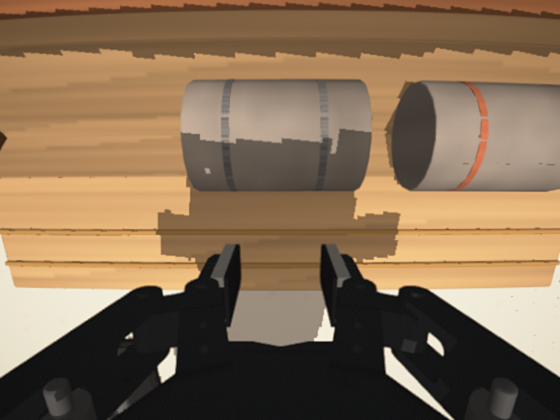

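```bash
python3 -m pendant '[[0,0.02,-0.05,0],[0.03,0.03,-0.11,0],[0.08,0.04,-0.16,-0.14],[0.14,0.04,-0.16,-0.28],[0.2,0.04,-0.16,-0.42],[0.26,0.04,-0.16,-0.56],[0.32,0.04,-0.16,-0.7],[0.38,0.04,-0.16,-0.84],[0.43,0.04,-0.16,-1],[0.43,0.04,-0.16,-1],[0.43,0.04,-0.16,-1]]' 85; python3 - <<'E'
from ov import *
go([.565,-.278,.12],0)
E
```

```text
clock: 27.0
tool_pos: [0.5909, -0.2821, 0.1877]
tool_rot: [-3.072, 0.656, 0.002]
contact_force: [0.6, 0.4, 1.1]
grip_width: 0.0849
clk 27.00 tcp [ 0.5909 -0.2821  0.1877] x-axis yaw deg -24.1 q7 -0.29
units [-0.0315  0.0086  0.0847] turn u -0.4018 mm [-25.2   6.9  67.8]
```

```bash
python3 -m pendant '[[-0.015,0.005,0.03,-0.14],[-0.0315,0.0086,0.06,-0.28],[-0.0315,0.0086,0.085,-0.402],[-0.0315,0.0086,0.085,-0.402],[-0.0315,0.0086,0.085,-0.402],[-0.0315,0.0086,0.085,-0.402]]' 85; python3 - <<'E'
from ov import *
go([.565,-.278,.0215],0)
save(capture("wrist"),"w18.png")
m=camera_model('wrist');print([(np.round(d['position'],1).tolist(),round(d['conf'],2),np.round(atz(m,d['position'],.031),4)) for d in landmark_of('core_a','wrist')])
E
```

```text
clock: 27.6
tool_pos: [0.5675, -0.2761, 0.1218]
tool_rot: [3.141, 0.004, 0.004]
contact_force: [-0.2, 0.2, -0.6]
grip_width: 0.0849
clk 27.60 tcp [ 0.5675 -0.2761  0.1218] x-axis yaw deg 0.2 q7 -0.01
units [-0.0035  0.0023  0.1254] turn u 0.0027 mm [ -2.8   1.8 100.3]
[([16.5, 341.6], 0.72, array([ 0.3249, -0.4011,  0.031 ])), ([275.7, 215.1], 0.66, array([ 0.5643, -0.2785,  0.031 ]))]
```

View pics/w18.png

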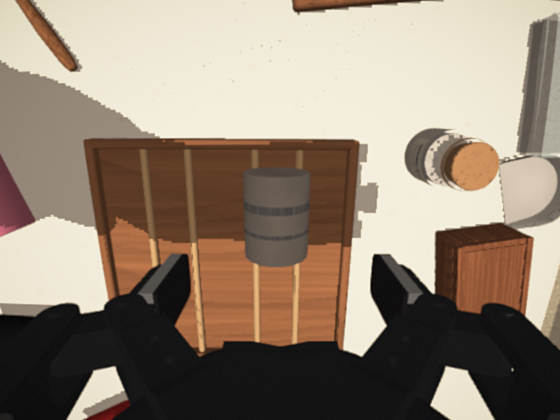

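```bash
python3 -m pendant '[[-0.0035,0.0025,0.05,0.003],[-0.0035,0.0025,0.1,0.003],[-0.0035,0.0025,0.12,0.003],[-0.0035,0.0025,0.1254,0.003],[-0.0035,0.0025,0.1254,0.003]]' 85; python3 -m pendant '[[0,0,0,0],[0,0,0,0],[0,0,0,0],[0,0,0,0],[0,0,0,0],[0,0,0,0],[0,0,0,0]]' 30 40;  python3 -m pendant '[[0,0,-0.03,0],[0,0,-0.08,0],[0,0,-0.14,0],[0,0,-0.17,0],[0,0,-0.17,0],[0,0,-0.17,0]]'; python3 - <<'E'
from ov import *
cgo(-.062,.097,.13)
save(capture("wrist"),"w19.png")
E
```

```text
clock: 28.2
tool_pos: [0.5642, -0.2789, 0.0208]
tool_rot: [3.141, 0.001, 0.002]
contact_force: [-0.1, -0.2, 0.9]
grip_width: 0.0852
clock: 28.9
tool_pos: [0.5644, -0.2793, 0.0218]
tool_rot: [3.14, 0.001, 0.004]
contact_force: [-0.7, 0.7, 6.1]
grip_width: 0.0487
clock: 29.5
tool_pos: [0.5626, -0.2791, 0.1559]
tool_rot: [3.141, 0.001, -0.001]
contact_force: [-0.9, -0.5, -3.5]
grip_width: 0.0487
target [0.5775 0.1581 0.13  ]
clk 29.50 tcp [ 0.5626 -0.2791  0.1559] x-axis yaw deg 0.0 q7 0.01
units [ 0.019  -0.5465  0.0322] turn u -0.1045 mm [  15.2 -437.2   25.8]
```

View pics/w19.png

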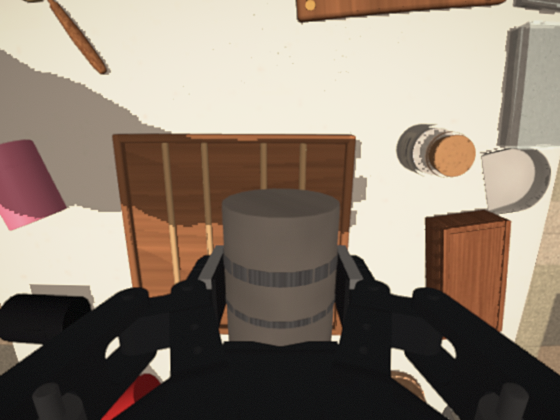

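```bash
python3 -m pendant '[[0.003,-0.05,0,-0.02],[0.005,-0.1,0,-0.04],[0.008,-0.15,0,-0.06],[0.01,-0.21,0,-0.08],[0.012,-0.27,0,-0.1],[0.015,-0.33,0,-0.105],[0.017,-0.39,0,-0.105],[0.019,-0.45,0,-0.105],[0.019,-0.5,0,-0.105],[0.019,-0.5465,0.02,-0.105],[0.019,-0.5465,0.032,-0.105],[0.019,-0.5465,0.032,-0.105]]'; python3 -m pendant '[[0,0,0.03,0],[0,0,0.06,0],[0,0,0.084,0],[0,0,0.084,0],[0,0,0.084,0]]'; python3 - <<'E'
from ov import *
cgo(-.062,.097,.0528)
E
```

```text
clock: 30.75
tool_pos: [0.5754, 0.1587, 0.1271]
tool_rot: [3.134, 0.179, -0.011]
contact_force: [-0.4, -0.7, -3.3]
grip_width: 0.0487
clock: 31.25
tool_pos: [0.578, 0.1567, 0.063]
tool_rot: [3.136, 0.171, -0.002]
contact_force: [0.3, 0.8, -2.0]
grip_width: 0.0488
target [0.5775 0.1581 0.0528]
clk 31.25 tcp [0.578  0.1567 0.063 ] x-axis yaw deg 6.2 q7 -0.66
units [-0.0004 -0.0018  0.0127] turn u -0.0008 mm [-0.3 -1.5 10.2]
```

```bash
python3 -m pendant '[[0,-0.0015,0.008,0],[0,-0.0015,0.0125,0],[0,-0.0015,0.0125,0],[0,-0.0015,0.0125,0]]'; python3 - <<'E'
from ov import *
cgo(-.062,.097,.0528);print(observe()["contact_force"])
E
```

```text
clock: 31.65
tool_pos: [0.5782, 0.1595, 0.0536]
tool_rot: [3.137, 0.174, 0.001]
contact_force: [0.4, 0.5, -2.9]
grip_width: 0.0486
target [0.5775 0.1581 0.0528]
clk 31.65 tcp [0.5782 0.1595 0.0536] x-axis yaw deg 6.3 q7 -0.66
units [-0.001   0.0016  0.001 ] turn u 0.0007 mm [-0.8  1.3  0.8]
[ 0.36151699  0.53270931 -2.8668446 ]
```

```bash
python3 -m pendant '[[-0.001,0.001,0.001,0],[-0.001,0.001,0.001,0]]'; python3 -m pendant '[[0,0,0,0],[0,0,0,0],[0,0,0,0],[0,0,-0.05,0],[0,0,-0.1,0],[-0.03,0,-0.1,0],[-0.079,0,-0.1,0.1],[-0.079,0,-0.1,0.24],[-0.079,0,-0.09,0.38],[-0.079,0,-0.08,0.52],[-0.079,0,-0.08,0.66],[-0.079,0,-0.08,0.8]]' 80;  python3 -m pendant '[[0,0,0,0.14],[0,0,0,0.28],[0,0,0,0.42],[0,0,0,0.56],[0,0,0,0.7],[0,0,0,0.7],[0,0,0,0.7]]' 40; python3 - <<'E'
from ov import *
cgo(-.112,0.099,.046,np.pi/2)
im=capture("wrist"); m=camera_model("wrist")
overlay(im,m,POSE,"ov20.png",(0,0,560,420),1.4)
E
```

```text
clock: 31.85
tool_pos: [0.5773, 0.1584, 0.0526]
tool_rot: [3.136, 0.174, -0.0]
contact_force: [-1.3, -0.1, -3.8]
grip_width: 0.0489
clock: 33.05
tool_pos: [0.5145, 0.1518, 0.1165]
tool_rot: [-2.933, 1.125, -0.0]
contact_force: [-0.5, 0.1, -0.0]
grip_width: 0.08
clock: 33.75
tool_pos: [0.5146, 0.1518, 0.1166]
tool_rot: [-2.345, 2.091, -0.0]
contact_force: [-0.7, -0.1, 0.3]
grip_width: 0.0399
target [0.5276 0.1546 0.046 ]
clk 33.75 tcp [0.5146 0.1518 0.1166] x-axis yaw deg -83.4 q7 -1.69
units [-0.0016 -0.0165  0.0883] turn u 0.0043 mm [ -1.3 -13.2  70.6]
```

View pics/ov20.png

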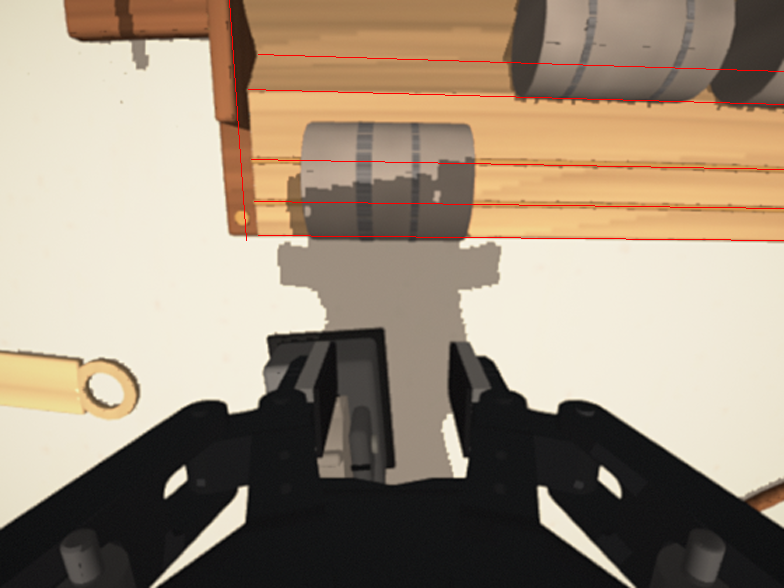

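```bash
python3 -m pendant '[[-0.002,-0.0165,0.04,0.004],[-0.002,-0.0165,0.07,0.004],[-0.002,-0.0165,0.0883,0.004],[-0.002,-0.0165,0.0883,0.004],[-0.002,-0.0165,0.0883,0.004]]' 36; python3 -m pendant '[[0,-0.006,0,0],[0,-0.012,0,0],[0,-0.016,0,0],[0,-0.02,-0.003,0],[0,-0.024,-0.007,0],[0,-0.028,-0.01,0],[0,-0.032,-0.013,0],[0,-0.036,-0.017,0],[0,-0.036,-0.017,0]]'; python3 -m pendant '[[0,0.006,0,0],[0,0.008,0.01,0],[0,0.008,0.017,0],[0,0.004,0.017,0],[0,-0.002,0.017,0],[0,-0.006,0.014,0],[0,-0.01,0.011,0],[0,-0.014,0.008,0],[0,-0.018,0.005,0],[0,-0.022,0.002,0],[0,-0.026,-0.001,0],[0,-0.026,-0.001,0]]'; python3 - <<'E'
from ov import *
im=capture("wrist");save(im,"w21.png")
go([.5,.0,.3],0)
E
```

```text
clock: 34.3
tool_pos: [0.5275, 0.1545, 0.0461]
tool_rot: [2.337, -2.099, -0.0]
contact_force: [0.5, 0.7, 0.8]
grip_width: 0.0359
clock: 35.2
tool_pos: [0.5585, 0.1581, 0.0603]
tool_rot: [-2.334, 2.098, -0.004]
contact_force: [1.1, -1.0, -0.3]
grip_width: 0.0361
clock: 36.4
tool_pos: [0.5777, 0.16, 0.0607]
tool_rot: [-2.335, 2.099, -0.001]
contact_force: [0.5, -0.3, 0.1]
grip_width: 0.0357
clk 36.45 tcp [0.5771 0.16   0.0604] x-axis yaw deg -83.9 q7 -1.68
units [ 0.1886  0.1169 -0.2995] turn u -1.3983 mm [ 150.9   93.5 -239.6]
```

View pics/w21.png

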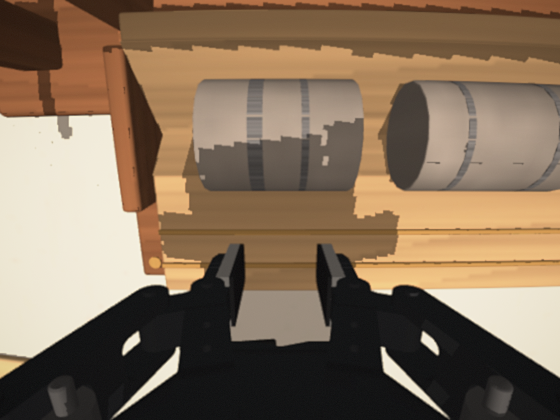

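```bash
python3 -m pendant '[[0.02,0.03,-0.05,0],[0.06,0.08,-0.1,0],[0.1,0.13,-0.16,0],[0.1,0.15,-0.22,0],[0.1,0.15,-0.28,0],[0.1,0.15,-0.33,0],[0.1,0.15,-0.33,0],[0.1,0.15,-0.33,0]]'; python3 - <<'E'
from ov import *
im=capture("wrist");m=camera_model("wrist");save(im,"w22.png");np.save("w22.npy",np.array(m["camera_from_world"]))
go([.5,.0,.3],0)
for t in ["bar_grip","bar_hinge","hook_tip","wheel_axis","tag_eye","tag_grip"]:
    print(t,[(np.round(d['position'],1).tolist(),round(d['conf'],2)) for d in landmark_of(t,'wrist')])
th=1.45
for th in (1.35,1.45): print(th,np.round(proj(m,W([[.065-.122*np.cos(th),0,.085+.122*np.sin(th)]],POSE)),1))
E
```

```text
clock: 37.25
tool_pos: [0.4672, 0.0676, 0.3271]
tool_rot: [-2.332, 2.097, -0.006]
contact_force: [0.2, -0.3, -0.8]
grip_width: 0.0358
clk 37.30 tcp [0.4661 0.0677 0.3252] x-axis yaw deg -83.9 q7 -1.63
units [ 0.0887 -0.033   0.0315] turn u -1.3983 mm [ 70.9 -26.4  25.2]
bar_grip []
bar_hinge []
hook_tip []
wheel_axis [([197.6, 192.6], 0.96), ([290.4, 30.1], 0.52)]
tag_eye [([107.3, 184.1], 0.69)]
tag_grip [([64.7, 171.6], 0.68)]
1.35 [[305.2 -95.8]]
1.45 [[ 305.6 -116.4]]
```

View pics/w22.png

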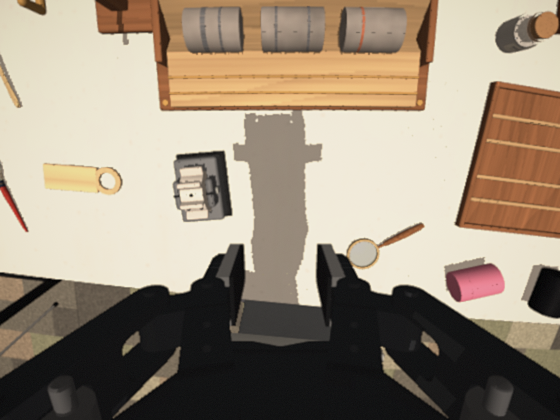

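```bash
python3 - <<'E'
from ov import *
t=camera_model("top");s=camera_model("scene")
for a,b in [((260.6,135.9),(283.2,174.2)),((258.5,140.3),(283.6,172))]:
    p=tri([(t,a),(s,b)]);print(np.round(p,4)); 
    c,sn=np.cos(POSE[2]),np.sin(POSE[2]);d=p[:2]-POSE[:2];print("cradle",np.round([c*d[0]+sn*d[1],-sn*d[0]+c*d[1],p[2]],4))
for th in (1.2,1.3,1.4,1.45):
    P=W([[.065-.122*np.cos(th),0,.085+.122*np.sin(th)]],POSE);print(th,np.round(P,4),proj(t,P),proj(s,P))
im=capture("top");save(im,"t23.png",(170,100,340,220),4)
im=capture("scene");save(im,"s23.png",(180,130,350,260),4)
E
```

```text
[0.6953 0.0732 0.1928]
cradle [ 0.0458 -0.0004  0.1928]
[0.6821 0.0724 0.2061]
cradle [0.0326 0.0003 0.2061]
1.2 [[0.6705 0.0708 0.1987]] [[259.12624439 144.75100936]] [[282.18105819 175.25390289]]
1.3 [[0.682  0.0721 0.2026]] [[258.69979037 140.69244548]] [[283.62268406 172.9509253 ]]
1.4 [[0.6938 0.0734 0.2052]] [[258.28409538 136.64560304]] [[285.0885861  170.92358871]]
1.45 [[0.6998 0.074  0.2061]] [[258.08189725 134.64227518]] [[285.82538376 170.01952283]]
```

View pics/t23.png

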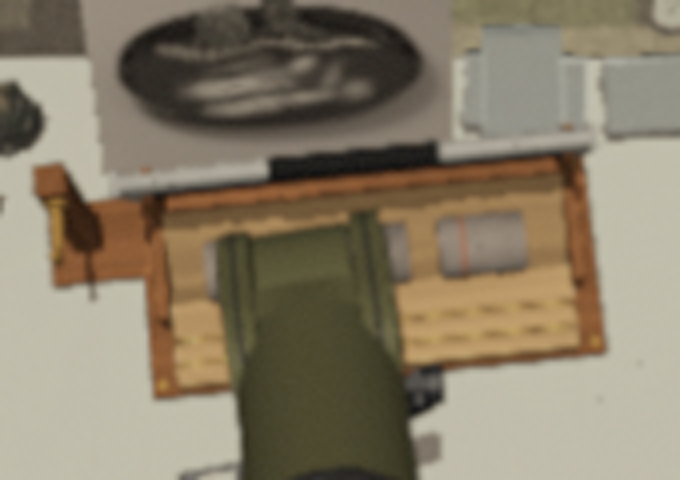

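View pics/s23.png

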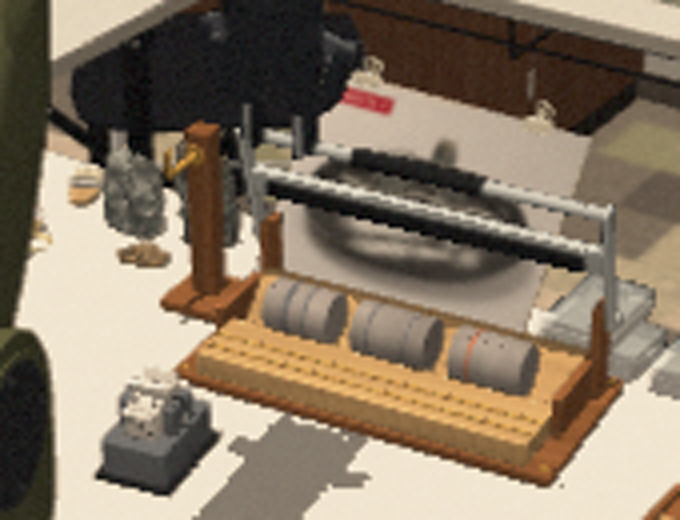

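```bash
python3 - <<'E'
from ov import *
t=camera_model("top");s=camera_model("scene")
for a,b in [((204,82),(273,148)),((275,80),(316,158.7))]:
    print(np.round(tri([(t,a),(s,b)]),3))
print(atz(t,[196,143.7],0),atz(t,[196,143.7],.1))
go(W([[.0334,0,.30]],POSE)[0],POSE[2])
E
```

```text
[0.884 0.249 0.178]
[0.875 0.035 0.194]
[0.73422078 0.29813987 0.        ] [0.70390363 0.27972663 0.1       ]
clk 37.70 tcp [0.4656 0.0676 0.3234] x-axis yaw deg -83.9 q7 -1.63
units [ 0.0232 -0.2708  0.0288] turn u 1.4968 mm [  18.6 -216.7   23. ]
```

```bash
python3 -m pendant '[[0.01,0,0,-0.14],[0.015,0,0,-0.28],[0.02,-0.04,0,-0.42],[0.023,-0.09,0,-0.56],[0.023,-0.14,0,-0.7],[0.023,-0.19,0,-0.84],[0.023,-0.24,0,-1],[0.023,-0.27,0.0288,-1],[0.023,-0.27,0.0288,-1]]' 55; python3 -m pendant '[[0,0,0,-0.14],[0,0,0,-0.28],[0,0,0,-0.42],[0,0,0,-0.5],[0,0,0,-0.5],[0,0,0,-0.5]]'; python3 - <<'E'
from ov import *
im=capture("wrist");m=camera_model("wrist");save(im,"w24.png")
th=1.31
cgo(.065-.122*np.cos(th),0,.192)
for th in (1.2,1.3,1.4): print(th,np.round(proj(m,W([[.065-.122*np.cos(th),y,.085+.122*np.sin(th)] for y in (0,.065)],POSE)),1))
E
```

```text
clock: 38.6
tool_pos: [0.6832, 0.0722, 0.296]
tool_rot: [3.072, -0.65, -0.009]
contact_force: [-2.1, 0.2, -0.9]
grip_width: 0.055
clock: 39.2
tool_pos: [0.6822, 0.0722, 0.3013]
tool_rot: [3.137, 0.164, -0.001]
contact_force: [-0.2, -0.1, -0.5]
grip_width: 0.055
target [0.6831 0.0722 0.192 ]
clk 39.25 tcp [0.6823 0.0722 0.3012] x-axis yaw deg 6.0 q7 -0.22
units [1.100e-03 1.000e-04 1.366e-01] turn u -0.0051 mm [8.000e-01 1.000e-01 1.092e+02]
1.2 [[265.4 208.7]
 [263.8 125.4]]
1.3 [[279.8 209.9]
 [279.2 125.3]]
1.4 [[294.9 210.8]
 [295.4 125.3]]
```

View pics/w24.png

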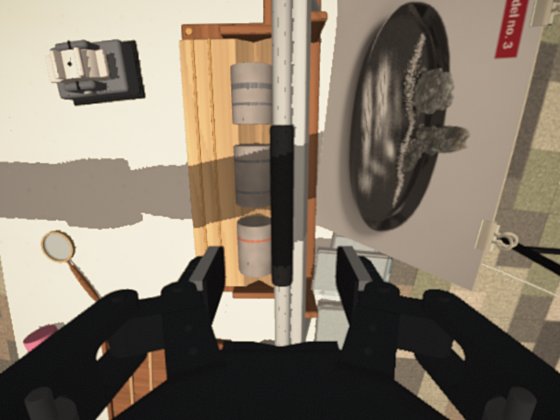

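```bash
python3 -m pendant '[[0.001,0,0.05,-0.005],[0.001,0,0.1,-0.005],[0.001,0,0.13,-0.005],[0.001,0,0.1366,-0.005],[0.001,0,0.1366,-0.005]]' 55; python3 -m pendant '[[0,0,0,0],[0,0,0,0],[0,0,0,0],[0,0,0,0],[0,0,0,0],[0,0,0,0]]' 10 20; python3 - <<'E'
from ov import *
im=capture("wrist");m=camera_model("wrist");save(im,"w25.png")
s,p,r=st()
for th in (1.31,1.1,.9,.7,.5,.3,.15,.05,.03):
    w=W([[.065-.122*np.cos(th),0,.085+.122*np.sin(th)-.011]],POSE)[0]
    print(th,np.round(r.T@(w-p)/.8,4))
E
```

```text
clock: 39.75
tool_pos: [0.6833, 0.0724, 0.1916]
tool_rot: [3.136, 0.174, -0.002]
contact_force: [-0.2, 0.3, 0.1]
grip_width: 0.055
clock: 40.35
tool_pos: [0.684, 0.0725, 0.1938]
tool_rot: [-3.136, -0.175, -0.003]
contact_force: [-1.6, -1.0, 5.7]
grip_width: 0.018
1.31 [-0.0011  0.0004  0.0024]
1.1 [-0.031   0.0003  0.0137]
0.9 [-0.0567  0.0003  0.0301]
0.7 [-0.0785  0.0003  0.0513]
0.5 [-0.0958  0.0003  0.0764]
0.3 [-0.1077  0.0002  0.1044]
0.15 [-0.1128  0.0002  0.1267]
0.05 [-0.1144  0.0002  0.1419]
0.03 [-0.1145  0.0002  0.1449]
```

View pics/w25.png

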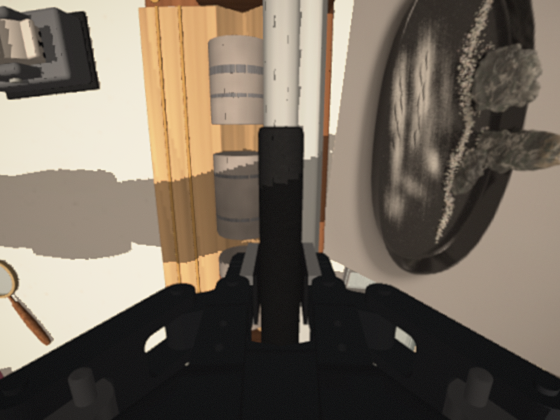

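```bash
python3 -m pendant '[[-0.015,0,0.005,0],[-0.03,0,0.012,0],[-0.043,0,0.02,0],[-0.056,0,0.028,0],[-0.067,0,0.038,0],[-0.078,0,0.05,0],[-0.078,0,0.05,0]]'; python3 - <<'E'
from ov import *
im=capture("wrist");m=camera_model("wrist");save(im,"w26.png")
s,p,r=st();print(s["contact_force"],s["wrist_torque"])
for th in (.9,.7,.5,.3,.15,.05,.03):
    w=W([[.065-.122*np.cos(th),0,.085+.122*np.sin(th)-.011]],POSE)[0]
    print(th,np.round(r.T@(w-p)/.8,4))
E
```

```text
clock: 41.1
tool_pos: [0.623, 0.066, 0.1526]
tool_rot: [-3.136, -0.176, -0.007]
contact_force: [3.6, 1.4, -2.5]
grip_width: 0.0181
[ 2.83591581  1.07757033 -1.84223598] [ 0.31592524 -0.84999582 -0.0492604 ]
0.9 [ 0.0202  0.0005 -0.0211]
0.7 [-0.0017  0.0005  0.    ]
0.5 [-0.0189  0.0005  0.0251]
0.3 [-0.0309  0.0005  0.0531]
0.15 [-0.0361  0.0005  0.0754]
0.05 [-0.0377  0.0005  0.0905]
0.03 [-0.0378  0.0005  0.0936]
```

View pics/w26.png

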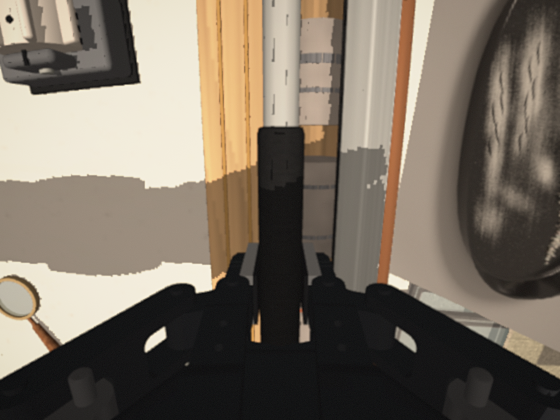

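```bash
python3 -m pendant '[[-0.01,0,0.012,0],[-0.019,0,0.025,0],[-0.026,0,0.039,0],[-0.031,0,0.053,0],[-0.034,0,0.064,0],[-0.036,0,0.075,0],[-0.037,0,0.084,0],[-0.038,0,0.09,0],[-0.038,0,0.094,0],[-0.038,0,0.095,0],[-0.038,0,0.096,0]]'; python3 - <<'E'
from ov import *
im=capture("wrist");m=camera_model("wrist");save(im,"w27.png")
s,p,r=st();print(s["contact_force"],s["wrist_torque"])
for th in (.15,.05,.03):
    w=W([[.065-.122*np.cos(th),0,.085+.122*np.sin(th)-.011]],POSE)[0]
    print(th,np.round(r.T@(w-p)/.8,4))
E
```

```text
clock: 42.25
tool_pos: [0.5927, 0.0626, 0.0752]
tool_rot: [-3.136, -0.176, -0.004]
contact_force: [5.2, 1.9, 4.0]
grip_width: 0.0181
[5.32300263 1.57224574 2.62766434] [ 0.40526423 -1.40162731 -0.04309589]
0.15 [ 0.0023  0.0005 -0.0213]
0.05 [ 0.0007  0.0005 -0.0061]
0.03 [ 0.0006  0.0005 -0.0031]
```

View pics/w27.png

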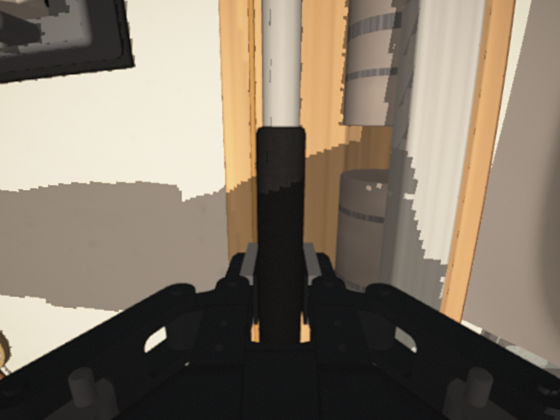

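```bash
python3 -m pendant '[[0,0,0.003,0],[0,0,0.005,0],[0,0,0.005,0]]';python3 - <<'E'
from ov import *
print(observe()["contact_force"])
E
python3 -m pendant '[[0,0,-0.005,0],[0,0,-0.005,0],[0,0,-0.005,0],[0,0,-0.005,0]]' 60; python3 -m pendant '[[0,0,-0.04,0],[0,0,-0.08,0],[0,0,-0.12,0],[0,0,-0.12,0],[0,0,-0.12,0]]'; python3 - <<'E'
from ov import *
im=capture("wrist");m=camera_model("wrist");save(im,"w28.png")
th=.03;go(W([[.065-.122*np.cos(th),0,.12]],POSE)[0],POSE[2])
save(capture("scene"),"s28.png",(180,130,350,260),4)
print(proj(m,W([[.065-.122*np.cos(th),y,.085+.122*np.sin(th)] for y in (0,.065)],POSE)))
E
```

```text
clock: 42.6
tool_pos: [0.5925, 0.0626, 0.071]
tool_rot: [-3.136, -0.176, -0.004]
contact_force: [6.5, 2.2, 1.8]
grip_width: 0.0181
[6.5289497  2.2409436  1.83570067]
clock: 43.0
tool_pos: [0.59, 0.0615, 0.0745]
tool_rot: [3.136, 0.175, -0.004]
contact_force: [0.1, 0.9, -0.1]
grip_width: 0.06
clock: 43.5
tool_pos: [0.5911, 0.0618, 0.1715]
tool_rot: [3.136, 0.175, 0.0]
contact_force: [-0.6, -0.7, -0.5]
grip_width: 0.0596
clk 43.55 tcp [0.5904 0.0617 0.1705] x-axis yaw deg 6.4 q7 -0.31
units [ 0.0036 -0.0004  0.0632] turn u 0.0016 mm [ 2.9 -0.3 50.5]
[[284.21116099 215.62964367]
 [284.58847506 124.87637245]]
```

View pics/w28.png

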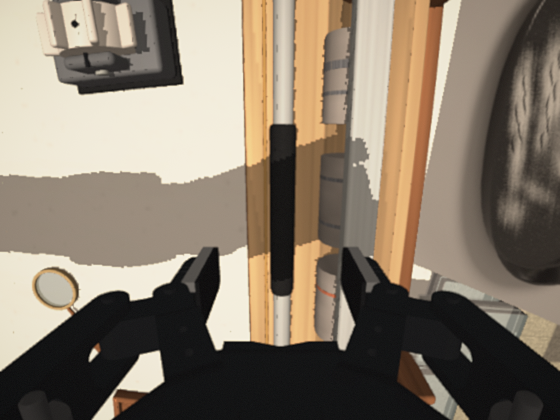

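View pics/s28.png

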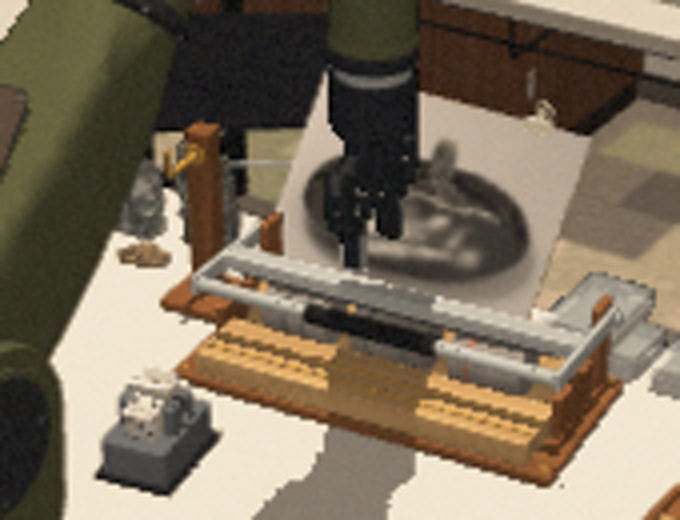

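```bash
python3 -m pendant '[[0.003,0,0.03,0],[0.003,0,0.05,0],[0.003,0,0.066,0],[0.003,0,0.066,0],[0.003,0,0.074,0],[0.003,0,0.08,0],[0.003,0,0.084,0],[0.003,0,0.084,0]]' 0; python3 -m pendant '[[0,0,0.003,0],[0,0,0.003,0]]'; python3 -m pendant '[[0,0,0.004,0],[0,0,0.006,0],[0,0,0.006,0]]'
```

```text
clock: 44.4
tool_pos: [0.5939, 0.0624, 0.1057]
tool_rot: [3.136, 0.175, 0.002]
contact_force: [-2.8, 0.0, 11.4]
grip_width: 0.0001
clock: 44.6
tool_pos: [0.5939, 0.0624, 0.1054]
tool_rot: [3.136, 0.175, 0.003]
contact_force: [-7.4, -1.2, 27.4]
grip_width: 0.0001
clock: 44.9
tool_pos: [0.594, 0.0624, 0.1049]
tool_rot: [3.135, 0.175, 0.006]
contact_force: [-15.8, -1.8, 60.4]
grip_width: -0.0001
```

```bash
python3 -m pendant '[[0,0,-0.04,0],[0,0,-0.09,0],[-0.03,-0.03,-0.13,0],[-0.09,-0.06,-0.16,-0.03],[-0.14,-0.1,-0.17,-0.07],[-0.18,-0.14,-0.17,-0.07],[-0.19,-0.15,-0.17,-0.07],[-0.19,-0.15,-0.17,-0.07],[-0.19,-0.15,-0.17,-0.07]]' 0; python3 - <<'E'
from ov import *
im=capture("wrist");m=camera_model("wrist");save(im,"w29.png",(100,60,460,300),2.2)
go([.43,.176,.2],np.radians(10.4))
print([(np.round(d['position'],1).tolist(),round(d['conf'],2),np.round(atz(m,d['position'],.048),4)) for d in landmark_of("wheel_axis",'wrist')])
capture("top");m=camera_model("top")
print([(np.round(d['position'],1).tolist(),round(d['conf'],2),np.round(atz(m,d['position'],.048),4)) for d in landmark_of("wheel_axis",'top')])
E
```

```text
clock: 45.8
tool_pos: [0.4299, 0.1645, 0.2331]
tool_rot: [3.128, 0.291, 0.002]
contact_force: [1.5, 0.1, -0.1]
grip_width: -0.0002
clk 45.85 tcp [0.4304 0.164  0.2329] x-axis yaw deg 10.5 q7 -0.53
units [ 0.0022 -0.0149  0.0411] turn u 0.002 mm [  1.8 -11.9  32.9]
[([284.2, 175.6], 0.9, array([0.4324, 0.1774, 0.048 ]))]
[]
```

View pics/w29.png

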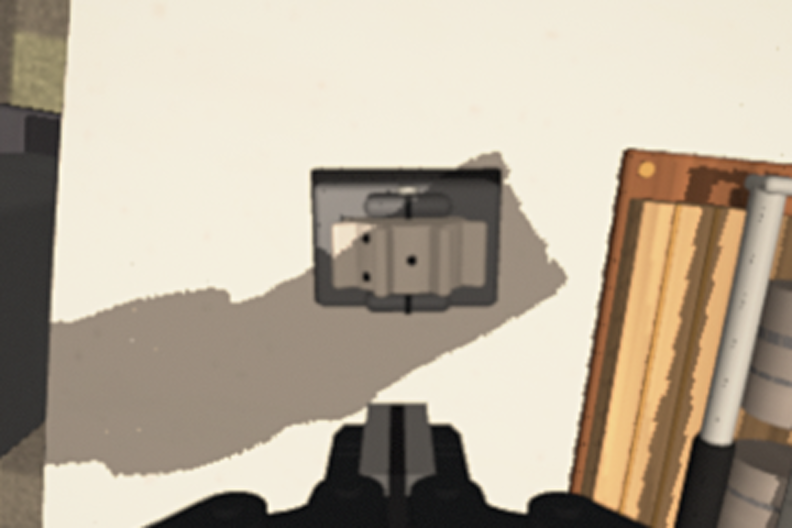

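```bash
python3 - <<'E'
from ov import *
m=camera_model("wrist")
f=lambda a:[a[0]/2.2+100,a[1]/2.2+60]
for n,a,z in [("c",(316,182),.04),("c",(500,180),.04),("c",(497,303),.04),("c",(320,303),.04),("idx near",(408,306),.067),("idx far",(408,212),.067),("dot",(411,260),.076)]:
    print(n,np.round(atz(m,f(a),z),4))
s,p,r=st();t=np.radians(10.4);ex=np.array([np.cos(t),np.sin(t)])
for c in [(.4324,.1774),(.4305,.176)]:print((p[:2]-np.array(c))@ex, (p[:2]-np.array(c))@np.array([-ex[1],ex[0]]))
E
```

```text
c [0.3841 0.2025 0.04  ]
c [0.4705 0.2194 0.04  ]
c [0.4822 0.16   0.04  ]
c [0.3951 0.144  0.04  ]
idx near [0.437  0.1569 0.067 ]
idx far [0.429  0.1991 0.067 ]
dot [0.4339 0.1797 0.076 ]
-0.004552470141262842 -0.0130933610836353
-0.0024309575433666105 -0.012059347400472613
```

```bash
python3 -m pendant '[[-0.03,-0.01,0.03,0.002],[-0.0594,-0.0173,0.08,0.002],[-0.0594,-0.0173,0.12,0.002],[-0.0594,-0.0173,0.141,0.002],[-0.0594,-0.0173,0.141,0.002],[-0.0594,-0.0173,0.141,0.002]]' 0; python3 - <<'E'
from ov import *
im=capture("wrist");save(im,"w30.png")
s,p,r=st();t=np.radians(10.6);ex=np.array([np.cos(t),np.sin(t)]);c=np.array([.4328,.1785])
print((p[:2]-c)@ex, (p[:2]-c)@np.array([-ex[1],ex[0]]),p,s["contact_force"])
E
```

```text
clock: 46.6
tool_pos: [0.3806, 0.1692, 0.1199]
tool_rot: [3.128, 0.285, 0.0]
contact_force: [-0.2, 0.1, -0.0]
grip_width: 0.0001
-0.052759479887415875 0.0006502463716865944 [0.38082123 0.16943397 0.12040778] [ 0.2818514  -0.44960998 -0.59633028]
```

View pics/w30.png

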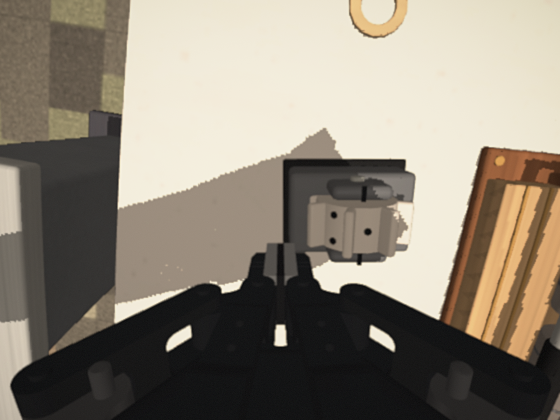

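```bash
python3 -m pendant '[[0,0,0.04,0],[0,0,0.0675,0],[0,0,0.0675,0],[0.01,0,0.0675,0],[0.016,0,0.065,0],[0.0216,0,0.0613,0],[0.029,0,0.055,0],[0.0366,0,0.0475,0],[0.045,0,0.044,0],[0.053,0,0.0425,0],[0.056,0,0.0425,0],[0.056,0,0.0425,0]]' 0; python3 - <<'E'
from ov import *
im=capture("wrist");save(im,"w31.png",(140,60,500,330),2.2)
s,p,r=st();t=np.radians(10.6);ex=np.array([np.cos(t),np.sin(t)]);c=np.array([.4328,.1785])
print((p[:2]-c)@ex, (p[:2]-c)@np.array([-ex[1],ex[0]]),p,s["contact_force"])
E
```

```text
clock: 47.85
tool_pos: [0.4256, 0.1778, 0.0874]
tool_rot: [-3.127, -0.285, -0.005]
contact_force: [-1.1, -1.4, 11.7]
grip_width: 0.0003
-0.007205850188437726 0.0006142056659666005 [0.42560413 0.1777782  0.08739989] [-0.87339218 -1.07613209 11.48435029]
```

View pics/w31.png

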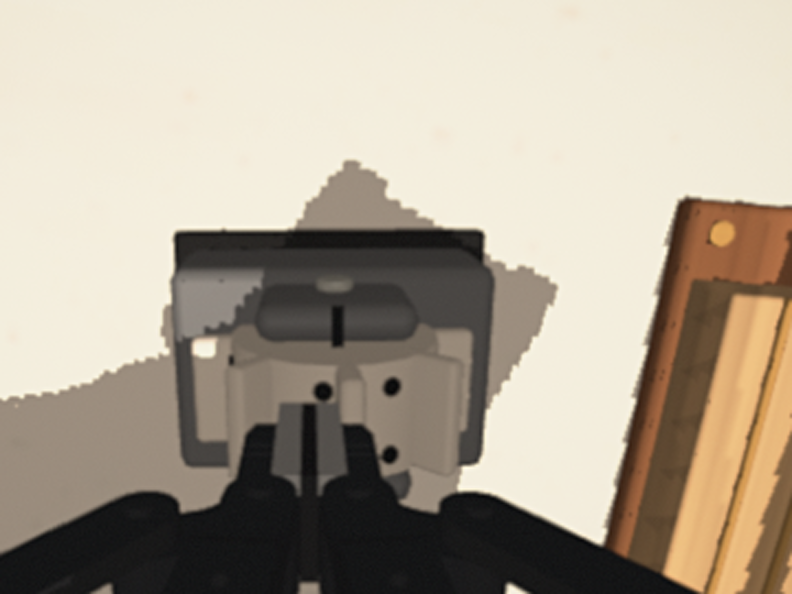

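```bash
python3 -m pendant '[[0,0,-0.003,0],[0.004,0,-0.003,0],[0.008,0,-0.003,0],[0.010,0,-0.003,0],[0.010,0,-0.003,0]]' 0; python3 - <<'E'
from ov import *
im=capture("wrist");save(im,"w32.png",(140,60,500,330),2.2)
s,p,r=st();t=np.radians(10.6);ex=np.array([np.cos(t),np.sin(t)]);c=np.array([.4328,.1785])
print((p[:2]-c)@ex, (p[:2]-c)@np.array([-ex[1],ex[0]]),p,s["contact_force"])
E
```

```text
clock: 48.4
tool_pos: [0.4323, 0.1791, 0.0882]
tool_rot: [-3.128, -0.286, -0.0]
contact_force: [-1.4, 0.2, 1.9]
grip_width: 0.0001
-0.00041384044369517593 0.0006681499436619153 [0.43227031 0.17908062 0.08819183] [-0.17859179 -0.47559505  0.71725076]
```

View pics/w32.png

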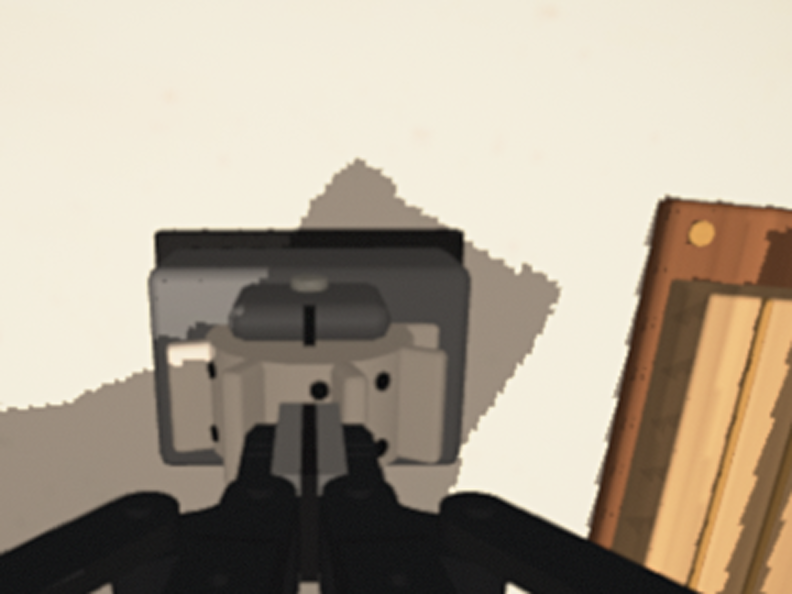

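```bash
python3 -m pendant '[[0,0,-0.05,0],[0,0.02,-0.1,0],[0,0.04,-0.15,0],[0,0.04,-0.15,0],[0,0.04,-0.15,0]]' 0; python3 - <<'E'
from ov import *
im=capture("wrist");save(im,"w33.png",(200,80,360,220),5)
s,p,r=st();t=np.radians(10.6);ex=np.array([np.cos(t),np.sin(t)]);c=np.array([.4328,.1785])
print((p[:2]-c)@ex, (p[:2]-c)@np.array([-ex[1],ex[0]]),p,s["contact_force"])
E
```

```text
clock: 48.95
tool_pos: [0.4387, 0.1473, 0.209]
tool_rot: [-3.128, -0.284, -0.004]
contact_force: [-0.1, -0.1, -0.1]
grip_width: -0.0
-0.0007286939726115441 -0.03135313793334252 [0.43785119 0.14754785 0.20809688] [-0.9387291  -0.1973284  -0.42238108]
```

View pics/w33.png

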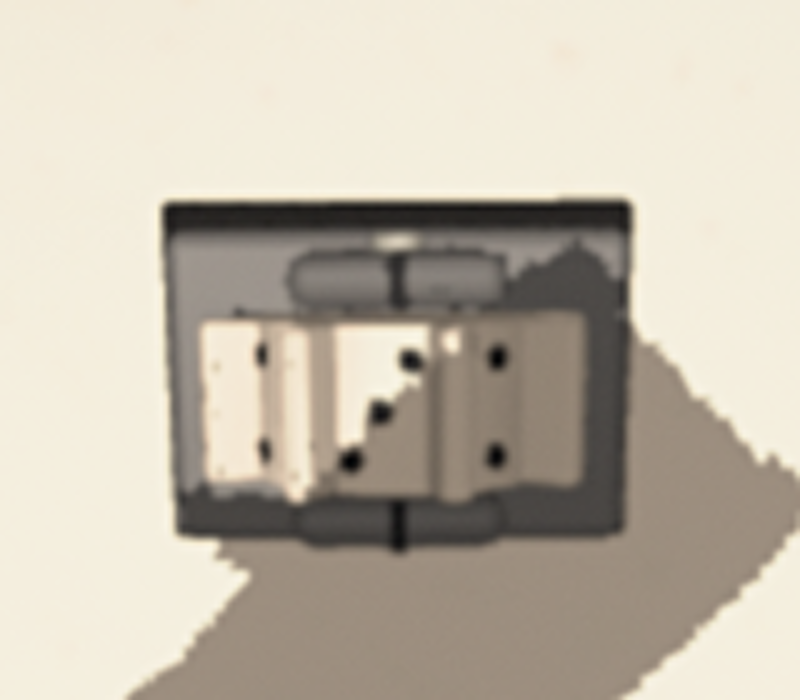

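```bash
python3 -m pendant '[[-0.002,-0.02,0.05,0],[-0.002,-0.04,0.09,0],[-0.002,-0.04,0.13,0],[-0.002,-0.04,0.15,0],[-0.002,-0.04,0.15,0],[0.001,-0.04,0.15,0],[0.003,-0.04,0.15,0],[0.005,-0.04,0.15,0],[0.005,-0.04,0.15,0],[0.005,-0.04,0.15,0]]' 0; python3 - <<'E'
from ov import *
s,p,r=st();t=np.radians(10.6);ex=np.array([np.cos(t),np.sin(t)]);c=np.array([.4328,.1785])
print((p[:2]-c)@ex, (p[:2]-c)@np.array([-ex[1],ex[0]]),p,s["contact_force"])
E
python3 -m pendant '[[-0.001,0,0,0],[-0.001,0,-0.05,0],[-0.001,0.02,-0.1,0],[-0.001,0.04,-0.15,0],[-0.001,0.04,-0.15,0],[-0.001,0.04,-0.15,0]]' 0; python3 - <<'E'
from ov import *
im=capture("wrist");save(im,"w34.png",(200,80,360,220),5)
go([.5,.3,.35],0)
E
```

```text
clock: 50.0
tool_pos: [0.4357, 0.1796, 0.0885]
tool_rot: [-3.128, -0.287, 0.0]
contact_force: [-1.3, -0.4, -0.7]
grip_width: 0.0002
0.003025519763442403 0.0005894358094045357 [0.43566546 0.17963593 0.08845237] [-1.26462522 -0.44212699 -0.71469252]
clock: 50.6
tool_pos: [0.4422, 0.1478, 0.2094]
tool_rot: [-3.128, -0.283, -0.006]
contact_force: [0.3, 0.1, -0.5]
grip_width: 0.0001
clk 50.65 tcp [0.4413 0.1481 0.2084] x-axis yaw deg 10.4 q7 -0.80
units [ 0.1068 -0.1735 -0.1768] turn u 0.1739 mm [  85.4 -138.8 -141.5]
```

View pics/w34.png

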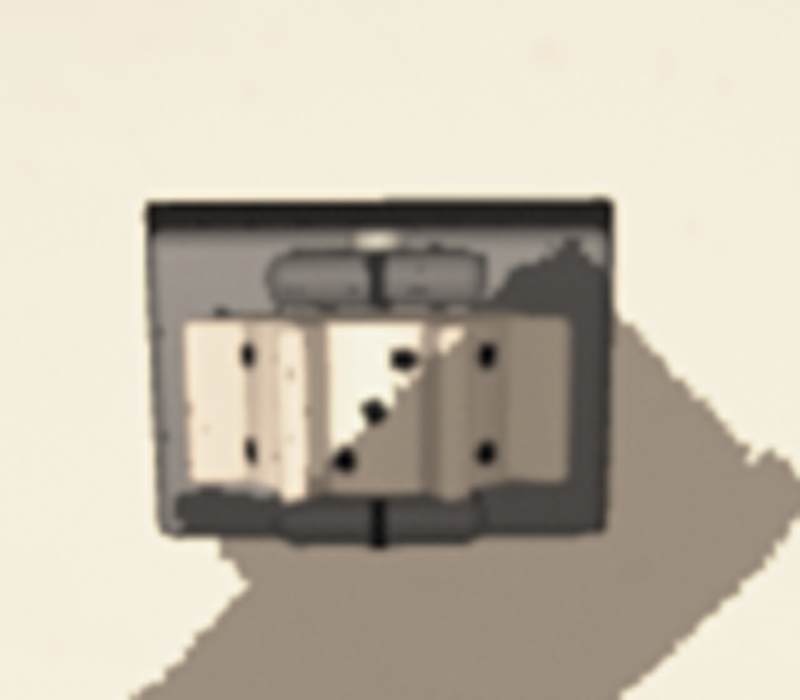

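```bash
python3 -m pendant '[[0,-0.05,-0.04,0],[0.01,-0.1,-0.06,0],[0.02,-0.15,-0.08,0],[0.03,-0.2,-0.08,0],[0.03,-0.24,-0.08,0],[0.03,-0.24,-0.08,0],[0.03,-0.24,-0.08,0]]' 80; python3 - <<'E'
from ov import *
im=capture("wrist");m=camera_model("wrist");save(im,"w35.png");np.save("w35.npy",np.array(m["camera_from_world"]))
go([.5,.3,.35],0)
for t in ["tag_eye","tag_grip","hook_tip"]:
    print(t,[(np.round(d['position'],1).tolist(),round(d['conf'],2),np.round(atz(m,d['position'],.003 if 'tag' in t else .191),4)) for d in landmark_of(t,'wrist')])
E
```

```text
clock: 51.35
tool_pos: [0.4284, 0.3419, 0.2708]
tool_rot: [3.126, 0.291, -0.003]
contact_force: [-0.3, -0.3, -0.3]
grip_width: 0.0799
clk 51.40 tcp [0.4291 0.3406 0.2709] x-axis yaw deg 10.5 q7 -0.99
units [ 0.0777  0.0663 -0.0989] turn u 0.1755 mm [ 62.2  53.1 -79.1]
tag_eye [([276.0, 180.4], 0.58, array([0.4245, 0.3315, 0.003 ])), ([489.9, 307.1], 0.5, array([0.7859, 0.1971, 0.003 ]))]
tag_grip [([282.7, 120.2], 0.67, array([0.4191, 0.4095, 0.003 ]))]
hook_tip [([492.8, 303.9], 0.85, array([0.6148, 0.2981, 0.191 ]))]
```

View pics/w35.png

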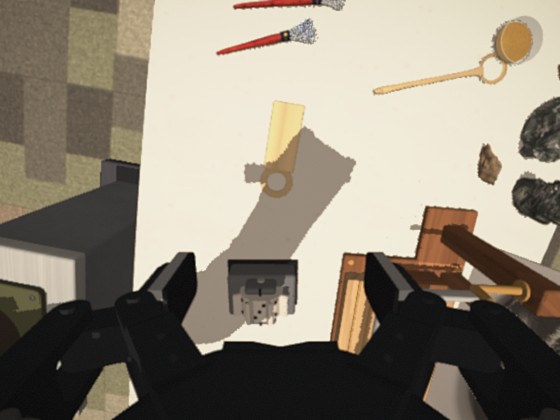

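```bash
python3 - <<'E'
from ov import *
im=cv2.imread("pics/w35.png");m=camera_model("wrist")
big=cv2.resize(im[85:215,210:340],None,fx=5,fy=5,interpolation=cv2.INTER_CUBIC);cv2.imwrite("pics/w35b.png",big)
E
```

```text
(no output)
```

View pics/w35b.png

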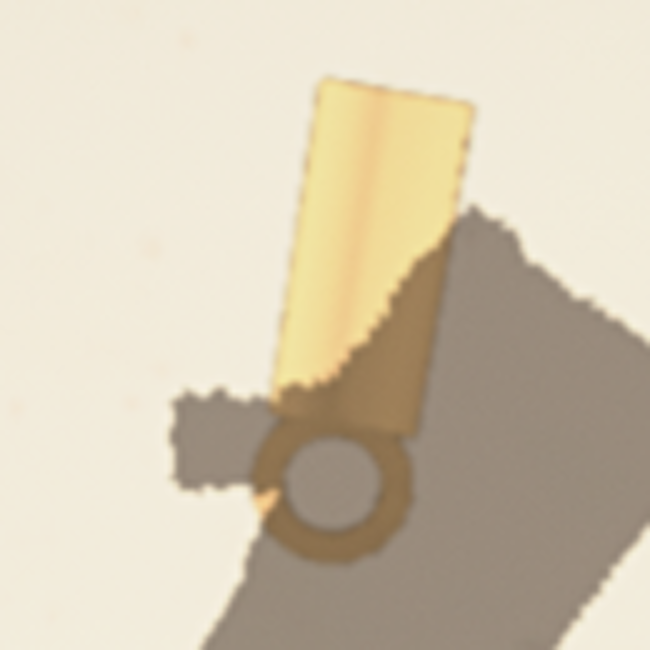

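```bash
python3 - <<'E'
from ov import *
m=camera_model("wrist")
f=lambda a:[a[0]/5+210,a[1]/5+85]
P={n:atz(m,f(a),.005)[:2] for n,a in dict(eye=(332,483),c1=(322,77),c2=(475,104),c3=(417,436),c4=(270,405)).items()}
for n in P: print(n,np.round(P[n],4))
end=(P["c1"]+P["c2"])/2; base=(P["c3"]+P["c4"])/2
print("len eye-end",np.linalg.norm(end-P["eye"]),"w",np.linalg.norm(P["c1"]-P["c2"]),np.linalg.norm(P["c3"]-P["c4"]))
d=(end-base)/np.linalg.norm(end-base); print("dir eye->handle deg",np.degrees(np.arctan2(d[1],d[0])))
d=(end-P["eye"]);d/=np.linalg.norm(d);print(np.degrees(np.arctan2(d[1],d[0])))
g=P["eye"]+.07*d;print("grip",g, "end-.032",end-.032*d)
yaw=np.arctan2(d[1],d[0])-np.pi/2
go([g[0],g[1],.08],yaw); print(np.degrees(yaw))
E
```

```text
eye [0.4264 0.3297]
c1 [0.4058 0.4307]
c2 [0.4447 0.4312]
c3 [0.4463 0.3462]
c4 [0.4067 0.3473]
len eye-end 0.10121843115781791 w 0.03886845763454152 0.039570553108030815
dir eye->handle deg 90.85808962733275
90.66516722747993
grip [0.42562188 0.39972971] end-.032 [0.42563095 0.39894819]
clk 51.55 tcp [0.4299 0.3398 0.2716] x-axis yaw deg 10.4 q7 -0.99
units [ 0.0085 -0.0751  0.2394] turn u 0.162 mm [  6.8 -60.1 191.5]
0.6651672274799328
```

```bash
python3 - <<'E'
from ov import *
m=camera_model("wrist");m["camera_from_world"]=np.load("w35.npy")
H=W([[-.01,.233,.191],[-.01,.233,.165],[.037,.233,.165]],POSE);print(np.round(H,4));print(np.round(proj(m,H),1))
t=camera_model("top");print(np.round(proj(t,H),1));s=camera_model("scene");print(np.round(proj(s,H),1))
im=cv2.imread("pics/w35.png");cv2.imwrite("pics/w35c.png",cv2.resize(im[180:330,400:560],None,fx=4.5,fy=4,interpolation=cv2.INTER_CUBIC))
save(capture("top"),"t36.png",(165,120,225,180),10)
save(capture("scene"),"s36.png",(200,140,270,200),10)
E
```

```text
[[0.6143 0.299  0.191 ]
 [0.6143 0.299  0.165 ]
 [0.661  0.3042 0.165 ]]
[[492.7 302.9]
 [474.1 286.8]
 [522.1 289.1]]
[[183.3 163.5]
 [185.  165.7]
 [184.  151. ]]
[[221.2 167.2]
 [221.6 173.5]
 [228.1 168.4]]
```

View pics/w35c.png

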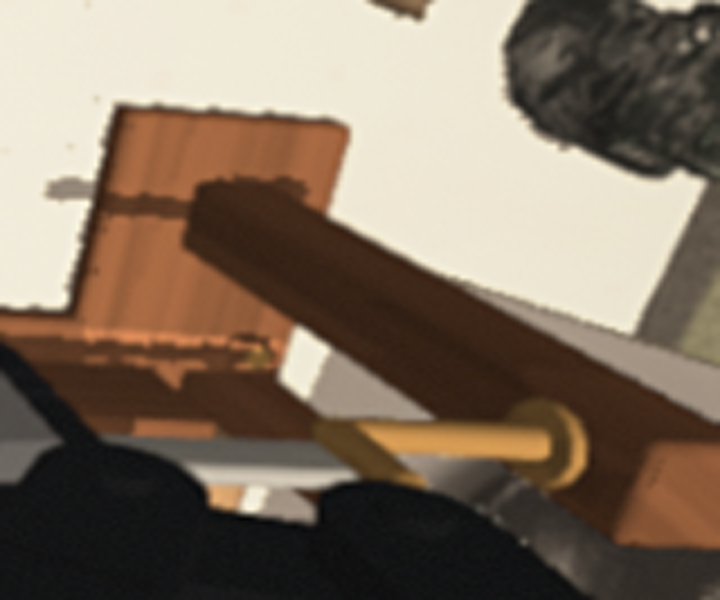

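View pics/s36.png

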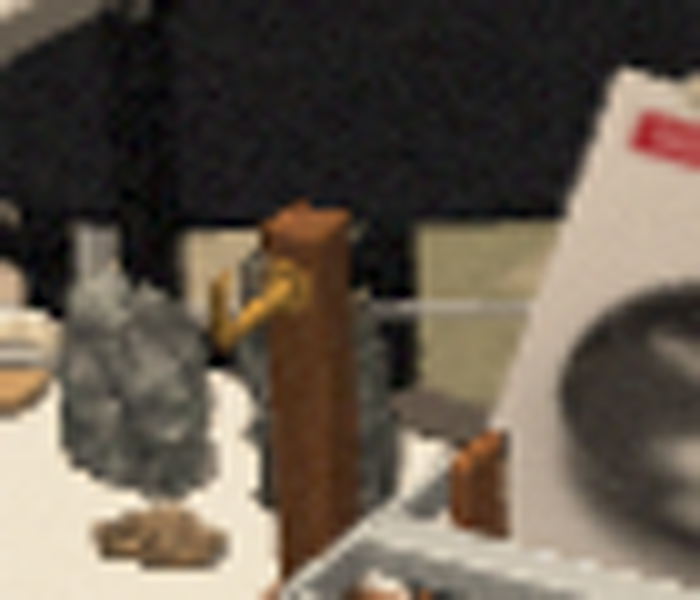

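View pics/t36.png

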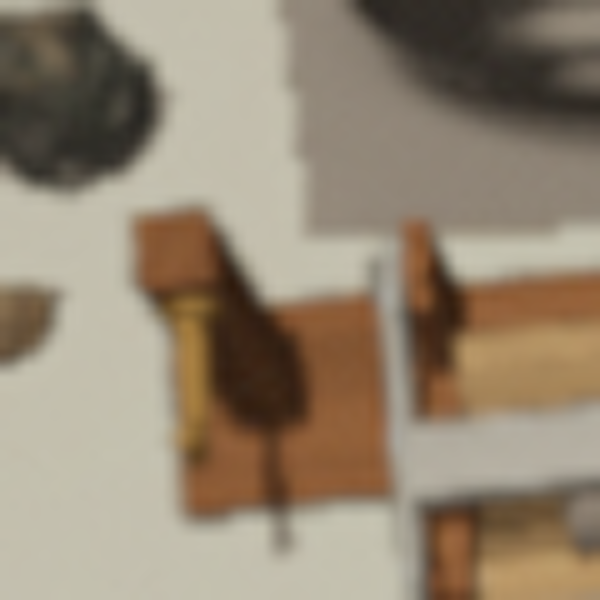

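```bash
python3 -m pendant '[[0.003,-0.03,0.05,0.05],[0.006,-0.06,0.1,0.1],[0.0085,-0.075,0.15,0.162],[0.0085,-0.075,0.2,0.162],[0.0085,-0.075,0.2394,0.162],[0.0085,-0.075,0.2394,0.162],[0.0085,-0.075,0.2394,0.162]]' 48; python3 - <<'E'
from ov import *
im=capture("wrist");save(im,"w37.png")
go([.4256,.3997,.010],np.radians(.7))
E
```

```text
clock: 52.35
tool_pos: [0.4256, 0.4014, 0.0812]
tool_rot: [3.141, 0.02, -0.0]
contact_force: [-0.5, -0.7, 1.0]
grip_width: 0.0483
clk 52.40 tcp [0.4261 0.4022 0.0823] x-axis yaw deg 0.7 q7 -1.36
units [-0.0008  0.0033  0.0903] turn u 0.0004 mm [-0.7  2.7 72.3]
```

View pics/w37.png

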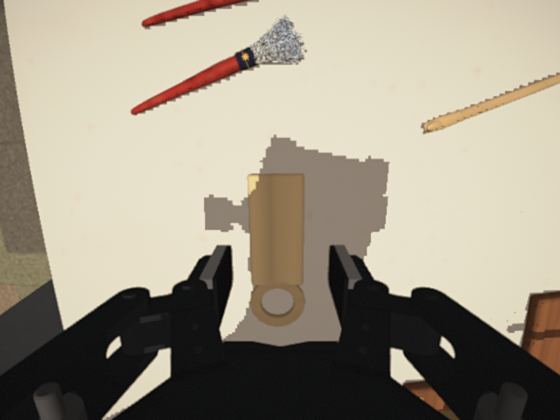

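```bash
python3 -m pendant '[[-0.001,0.0033,0.05,0],[-0.001,0.0033,0.08,0],[-0.001,0.0033,0.0903,0],[-0.001,0.0033,0.0903,0],[-0.001,0.0033,0.0903,0]]' 48; python3 -m pendant '[[0,0,0.0015,0],[0,0,0.003,0],[0,0,0.003,0]]'; python3 - <<'E'
from ov import *
im=capture("wrist");save(im,"w38.png")
go([.4256,.3997,.007],np.radians(.7))
E
```

```text
clock: 52.9
tool_pos: [0.4255, 0.4001, 0.0104]
tool_rot: [-3.139, -0.02, -0.003]
contact_force: [-0.2, 0.2, 0.3]
grip_width: 0.048
clock: 53.2
tool_pos: [0.4248, 0.3991, 0.0067]
tool_rot: [-3.141, -0.021, -0.001]
contact_force: [-0.4, 0.3, -0.2]
grip_width: 0.0479
clk 53.25 tcp [0.4247 0.3991 0.0065] x-axis yaw deg 0.8 q7 -1.42
units [ 0.0011 -0.0008 -0.0006] turn u 0.001 mm [ 0.9 -0.6 -0.5]
```

View pics/w38.png

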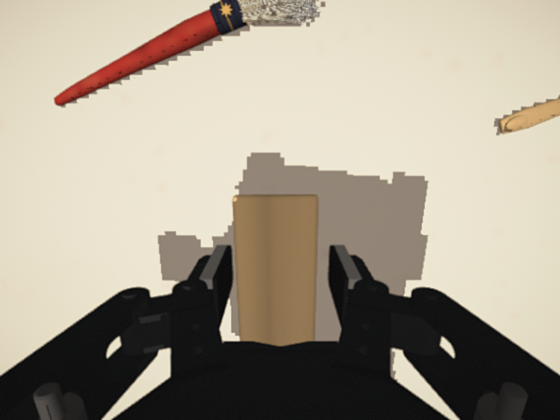

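```bash
python3 -m pendant '[[0,0,0,0],[0,0,0,0],[0,0,0,0],[0,0,0,0],[0,0,0,0]]' 20 40; python3 -m pendant '[[0,0,-0.02,0],[0,0,-0.06,0],[0,0,-0.1,0],[0,0,-0.1,0],[0,0,-0.1,0]]'; python3 - <<'E'
from ov import *
im=capture("wrist");save(im,"w39.png")
go([.4256,.3997,.007],np.radians(.7))
E
```

```text
clock: 53.75
tool_pos: [0.4246, 0.3992, 0.0069]
tool_rot: [-3.141, -0.021, -0.001]
contact_force: [-0.3, -1.5, 6.6]
grip_width: 0.0385
clock: 54.25
tool_pos: [0.425, 0.3992, 0.0874]
tool_rot: [-3.14, -0.02, -0.002]
contact_force: [0.2, -0.5, -1.9]
grip_width: 0.0383
clk 54.30 tcp [0.4246 0.3985 0.0864] x-axis yaw deg 0.7 q7 -1.36
units [ 0.0013 -0.0015  0.0992] turn u 0.0008 mm [ 1.  -1.2 79.4]
```

View pics/w39.png

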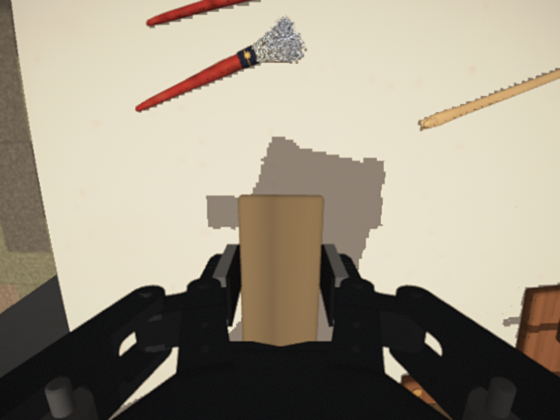

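```bash
python3 -m pendant '[[0,0,-0.06,0],[0,0,-0.12,-0.1],[0.02,0.02,-0.17,-0.2],[0.05,0.04,-0.205,-0.34],[0.08,0.07,-0.205,-0.48],[0.11,0.1,-0.205,-0.62],[0.14,0.13,-0.205,-0.76],[0.15,0.134,-0.205,-0.9],[0.15,0.134,-0.205,-1],[0.15,0.134,-0.205,-1]]'; python3 -m pendant '[[0,0,0,-0.14],[0,0,0,-0.28],[0,0,0,-0.42],[0,0,0,-0.56],[0,0,0,-0.594],[0,0,0,-0.594],[0,0,0,-0.594]]'; python3 - <<'E'
from ov import *
save(capture("wrist"),"w40.png")
save(capture("scene"),"s40.png",(180,120,320,220),5)
save(capture("top"),"t40.png",(140,120,280,240),5)
w=W([[-.0795,.233,.25]],POSE)[0];go(w,POSE[2]+np.pi/2)
E
```

```text
clock: 55.3
tool_pos: [0.5457, 0.2923, 0.2484]
tool_rot: [-2.71, -1.588, 0.005]
contact_force: [-0.1, 0.0, -0.0]
grip_width: 0.0385
clock: 56.0
tool_pos: [0.5455, 0.2934, 0.2496]
tool_rot: [-2.096, -2.34, 0.002]
contact_force: [-0.0, 0.9, -0.6]
grip_width: 0.039
clk 56.15 tcp [0.5458 0.2934 0.25  ] x-axis yaw deg 96.4 q7 0.47
units [-0.0024 -0.001   0.0001] turn u 0.0009 mm [-2.  -0.8  0. ]
```

View pics/w40.png

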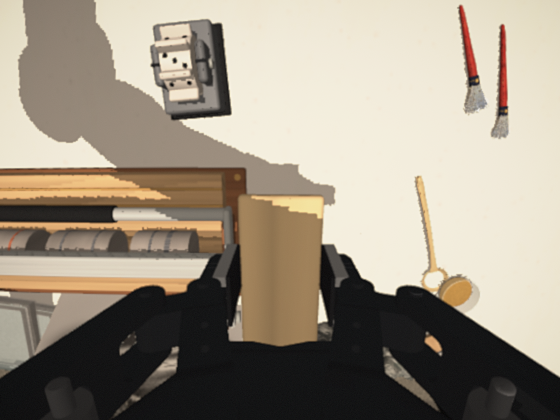

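View pics/s40.png

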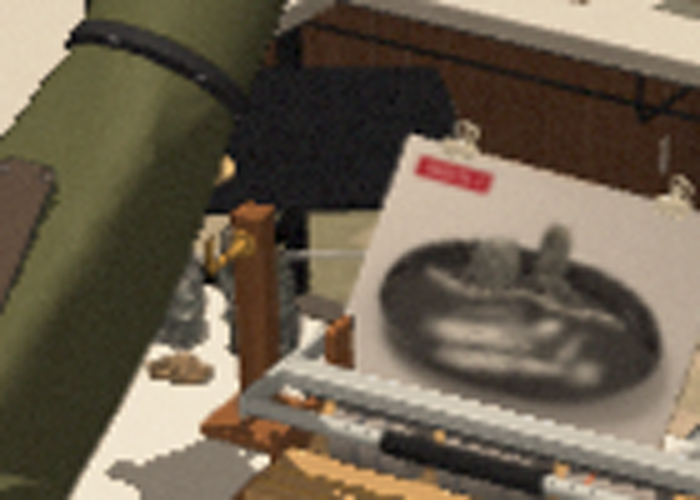

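View pics/t40.png

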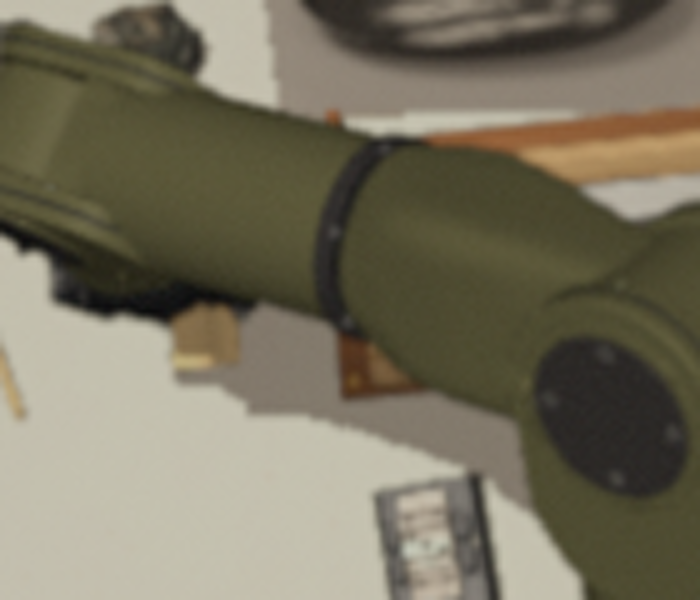

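```bash
python3 -m pendant '[[-0.0024,-0.001,0.02,0.001],[-0.0024,-0.001,0.04,0.001],[-0.0024,-0.001,0.055,0.001],[-0.0024,-0.001,0.055,0.001],[-0.0024,-0.001,0.055,0.001]]'; python3 - <<'E'
from ov import *
im=capture("scene");s=camera_model("scene")
st_,p,r=st()
e=p+r@np.array([0,.0695,.004]); print("eye est",e, "hook",W([[-.01,.233,.191]],POSE)[0])
big=cv2.resize(im[120:220,180:320],None,fx=5,fy=5,interpolation=cv2.INTER_CUBIC)
a=np.linspace(0,2*np.pi,40)
for rr in (.013,.022):
    q=np.array([e+r@np.array([rr*np.cos(t),rr*np.sin(t),0]) for t in a]);q=(proj(s,q)-[180,120])*5
    cv2.polylines(big,[q.astype(int)],True,(255,0,0) if rr<.02 else (0,0,255),1)
save(big,"s41.png"); save(im,"s41r.png",(180,120,320,220),5)
w=W([[-.0795,.233,.178]],POSE)[0];go(w,POSE[2]+np.pi/2)
E
```

```text
clock: 56.65
tool_pos: [0.5453, 0.2915, 0.2059]
tool_rot: [-2.095, -2.341, 0.001]
contact_force: [-0.2, 0.1, -1.0]
grip_width: 0.0386
eye est [0.61454317 0.29952677 0.20252251] hook [0.6142923  0.29899556 0.191     ]
clk 56.70 tcp [0.5455 0.2918 0.2065] x-axis yaw deg 96.3 q7 0.43
units [-0.0006 -0.0004  0.0356] turn u 0.0007 mm [-0.5 -0.3 28.5]
```

View pics/s41.png

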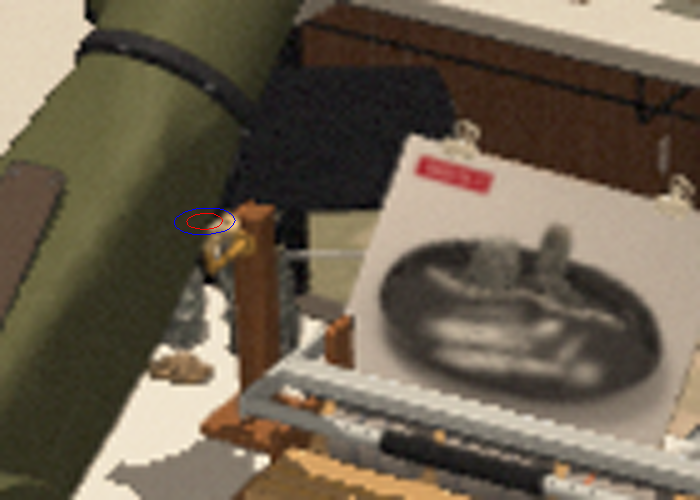

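View pics/s41r.png

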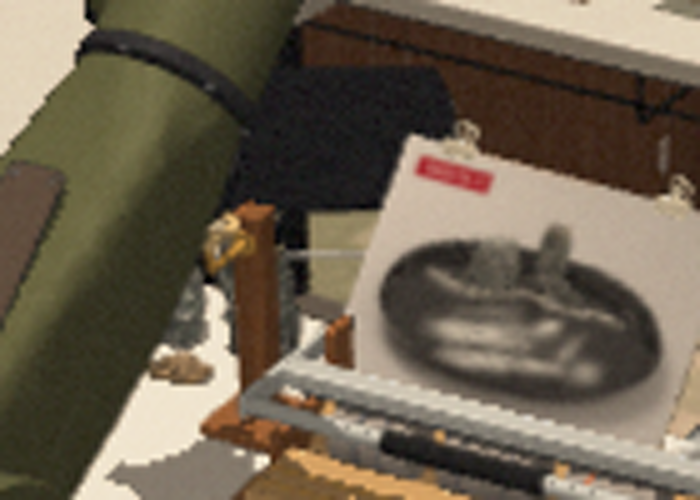

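```bash
python3 - <<'E'
from ov import *
im=capture("scene")
save(im,"s42.png",(210,150,245,185),18)
E
```

```text
(no output)
```

View pics/s42.png

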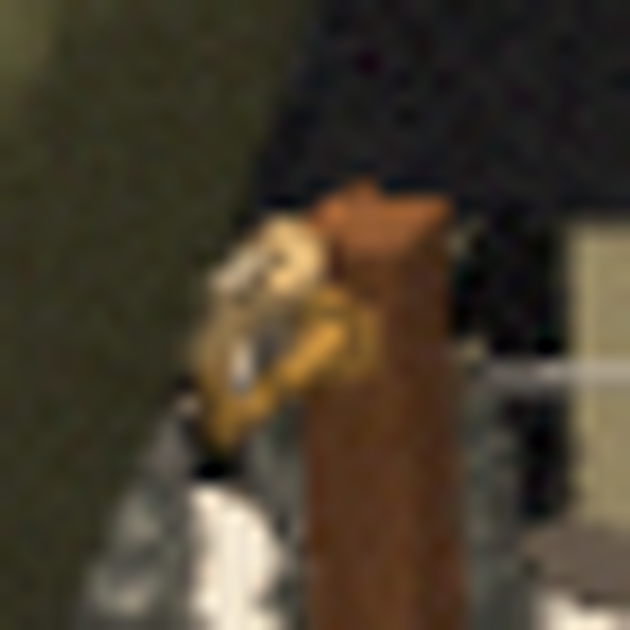

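```bash
python3 -m pendant '[[-0.0006,-0.0004,0.008,0],[-0.0006,-0.0004,0.016,0],[-0.0006,-0.0004,0.023,0],[-0.0006,-0.0004,0.023,0],[-0.0006,-0.0004,0.023,0]]'; python3 - <<'E'
from ov import *
im=capture("scene")
save(im,"s43.png",(210,150,245,185),18)
w=W([[-.0795,.233,.178]],POSE)[0];go(w,POSE[2]+np.pi/2)
E
```

```text
clock: 57.25
tool_pos: [0.545, 0.2908, 0.1875]
tool_rot: [-2.095, -2.341, 0.001]
contact_force: [0.4, 0.1, -0.4]
grip_width: 0.0384
clk 57.30 tcp [0.5451 0.291  0.1878] x-axis yaw deg 96.3 q7 0.41
units [0.0004 0.0002 0.0122] turn u 0.0008 mm [0.4 0.2 9.8]
```

View pics/s43.png

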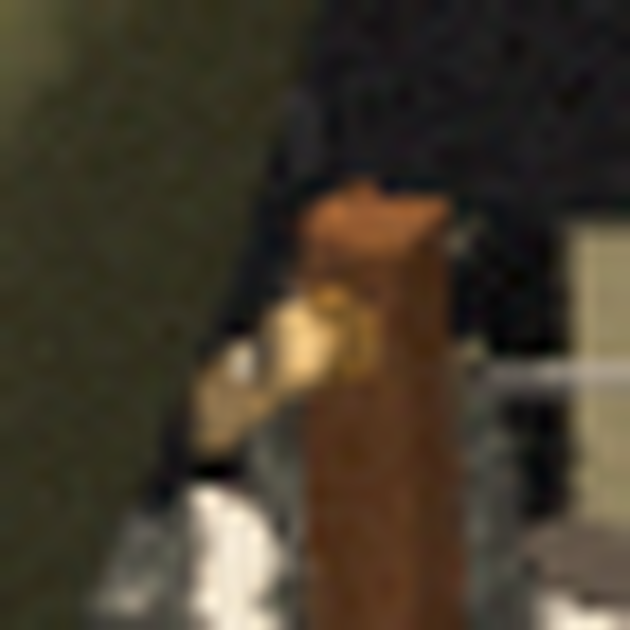

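```bash
python3 -m pendant '[[0,0,0.006,0],[0,0,0.011,0],[0,0,0.011,0],[0,0,0.011,0]]'; python3 - <<'E'
from ov import *
im=capture("scene")
save(im,"s44.png",(210,150,245,185),18)
s=observe();print(s["contact_force"],s["wrist_torque"])
w=W([[-.0795,.233,.178]],POSE)[0];go(w,POSE[2]+np.pi/2)
E
```

```text
clock: 57.7
tool_pos: [0.5451, 0.2908, 0.1788]
tool_rot: [-2.095, -2.341, 0.0]
contact_force: [0.1, 0.4, -0.3]
grip_width: 0.0383
[-0.15749379 -0.54170422 -0.70415292] [-0.01824697  0.0384127  -0.00729837]
clk 57.75 tcp [0.5451 0.2909 0.179 ] x-axis yaw deg 96.3 q7 0.40
units [0.0006 0.0002 0.0012] turn u 0.0007 mm [0.5 0.1 1. ]
```

View pics/s44.png

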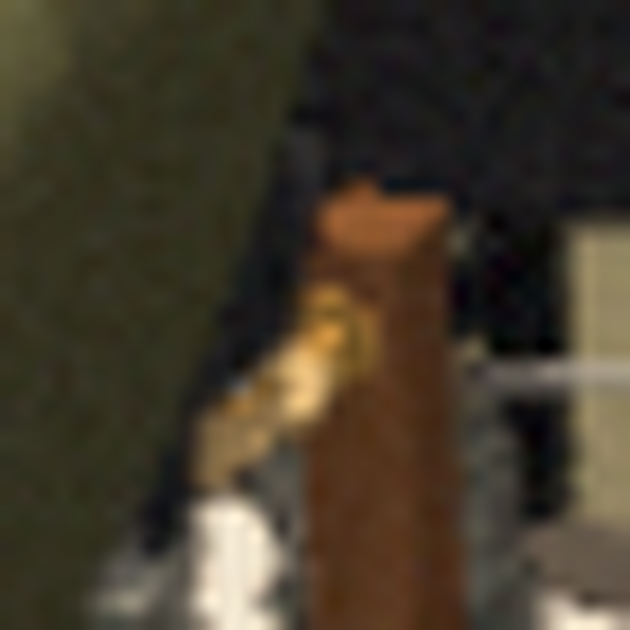

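```bash
python3 -m pendant '[[0,0,0.004,0],[0,0.001,0.012,0],[0,0.0016,0.0225,0],[0,0.004,0.032,0],[0,0.0065,0.041,0],[0,0.0065,0.041,0]]' 20 20; python3 - <<'E'
from ov import *
im=capture("scene")
save(im,"s45.png",(210,150,245,185),18)
save(capture("wrist"),"w45.png")
s=observe();print(s["contact_force"],s["wrist_torque"])
w=W([[-.0795,.233,.178]],POSE)[0];go(w,POSE[2]+np.pi/2)
E
```

```text
clock: 58.35
tool_pos: [0.5511, 0.2913, 0.1451]
tool_rot: [2.096, 2.34, 0.0]
contact_force: [1.5, 0.3, 3.5]
grip_width: 0.0383
[ 0.91151524 -0.82464979  2.70474042] [ 0.00557783 -0.46129744  0.01429006]
clk 58.45 tcp [0.5509 0.2913 0.146 ] x-axis yaw deg 96.3 q7 0.37
units [ 0.0009 -0.0071 -0.0401] turn u 0.0 mm [  0.7  -5.6 -32.1]
```

View pics/s45.png

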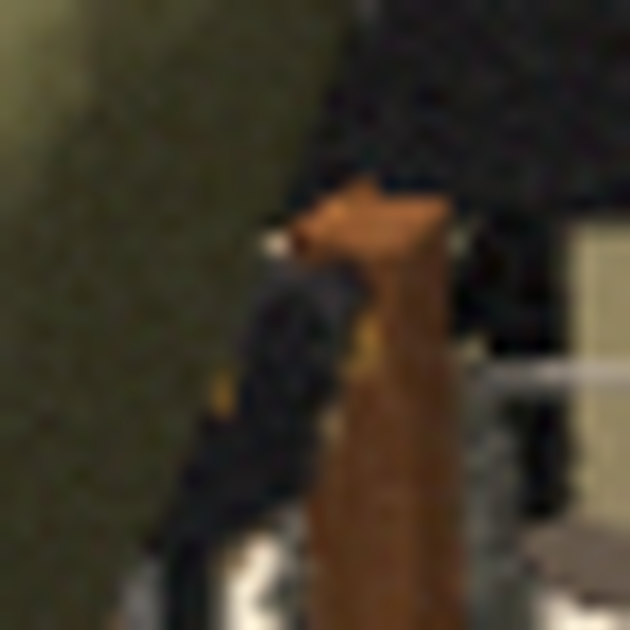

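View pics/w45.png

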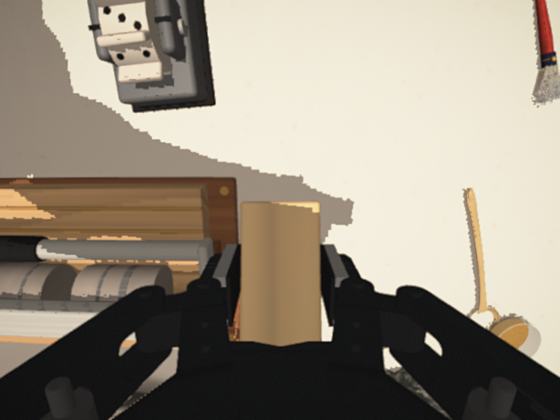

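```bash
python3 -m pendant '[[0,0.004,0.008,0],[0,0.009,0.017,0],[0,0.013,0.025,0],[0,0.013,0.025,0]]'; python3 - <<'E'
from ov import *
s=observe();print(s["contact_force"],s["wrist_torque"])
E
python3 -m pendant '[[0,0,0,0],[0,0,0,0],[0,0,0,0],[0,0,0,0],[0,0,0,0],[0,0,0,0]]' 80; python3 - <<'E'
from ov import *
save(capture("scene"),"s46.png",(200,140,260,190),12)
save(capture("wrist"),"w46.png")
s=observe();print(s["contact_force"],s["wrist_torque"])
E
```

```text
clock: 58.85
tool_pos: [0.5611, 0.2925, 0.1251]
tool_rot: [-2.096, -2.34, 0.0]
contact_force: [0.3, 0.7, 3.2]
grip_width: 0.0387
[0.33079858 0.73271636 3.17406623] [ 0.02624351 -0.40908309  0.00594852]
clock: 59.45
tool_pos: [0.5606, 0.2925, 0.1262]
tool_rot: [2.095, 2.341, -0.0]
contact_force: [-0.3, -0.0, 0.0]
grip_width: 0.08
[-0.3927655   0.06158725 -0.18489408] [ 0.03145913 -0.06663354 -0.01621705]
```

View pics/w46.png

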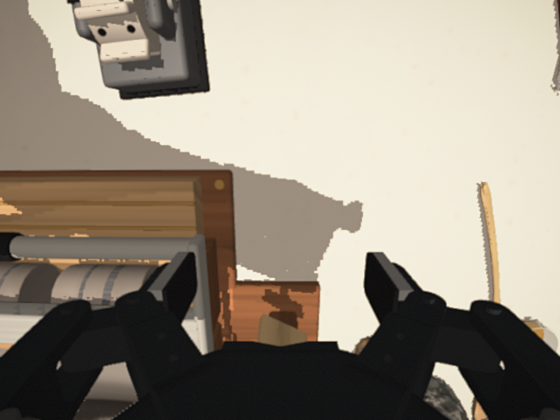

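View pics/s46.png

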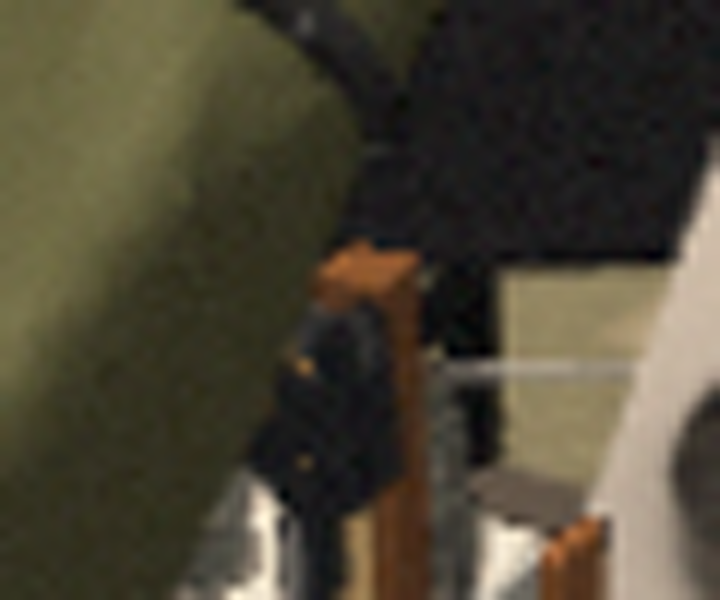

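```bash
python3 -m pendant '[[0,-0.03,-0.01,0],[0,-0.08,-0.03,0],[0,-0.13,-0.08,0],[0,-0.18,-0.14,0],[0,-0.2,-0.2,0],[0,-0.2,-0.24,0],[0,-0.2,-0.24,0]]' 80; python3 - <<'E'
from ov import *
save(capture("scene"),"s47.png",(190,130,330,235),5.7)
save(capture("top"),"t47.png",(150,110,350,260),4)
save(capture("wrist"),"w47.png")
go([.3,0,.4],0)
E
```

```text
clock: 60.25
tool_pos: [0.4014, 0.2786, 0.3243]
tool_rot: [2.091, 2.343, 0.018]
contact_force: [-0.3, -0.5, 0.4]
grip_width: 0.0801
clk 60.40 tcp [0.4018 0.2742 0.3178] x-axis yaw deg 96.3 q7 0.32
units [-0.3269 -0.1641 -0.1023] turn u -1.3949 mm [-261.5 -131.2  -81.9]
```

View pics/s47.png

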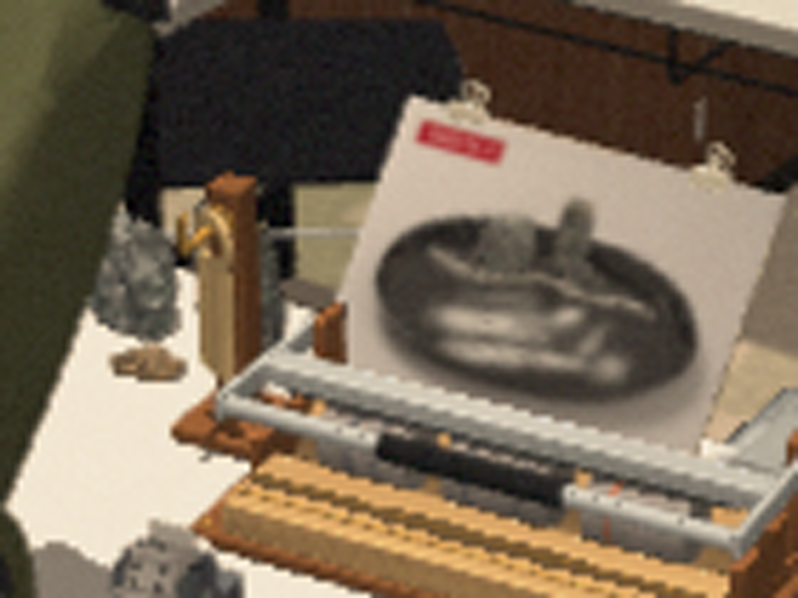

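View pics/t47.png

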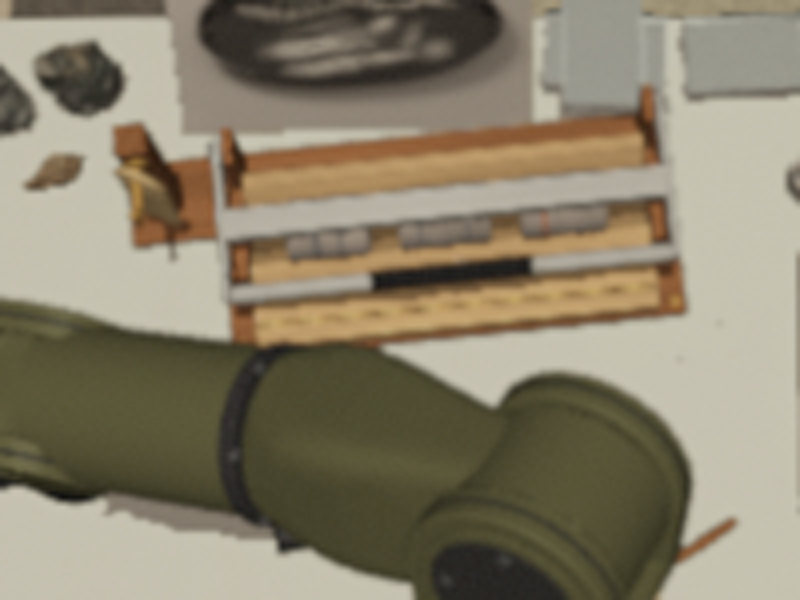

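View pics/w47.png

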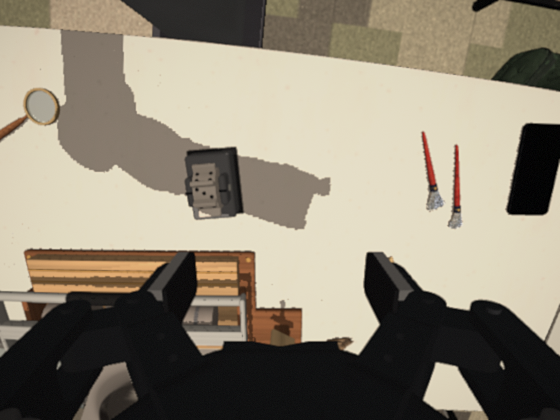

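```bash
python3 -m pendant '[[0,0,0,0],[0,0,0,0],[0,0,0,0],[0,0,0,0],[0,0,0,0],[0,0,0,0],[0,0,0,0],[0,0,0,0],[0,0,0,0],[0,0,0,0]]'; python3 - <<'E'
from ov import *
save(capture("scene"),"s48.png",(205,140,255,190),12)
im=capture("wrist");m=camera_model("wrist");save(im,"w48.png",(170,120,260,190),8)
capture("scene");s=camera_model("scene")
print(landmark_of("tag_eye","scene")[:2],proj(s,W([[x,.233,.156] for x in (-.01,.0,.01,.03)],POSE)))
E
```

```text
clock: 61.4
tool_pos: [0.4016, 0.2749, 0.3182]
tool_rot: [2.095, 2.341, 0.0]
contact_force: [-0.2, 0.1, 0.3]
grip_width: 0.0798
[{'position': [230.3, 171.6], 'conf': 0.58}] [[221.66990528 175.68831697]
 [223.08802036 174.58362049]
 [224.49499812 173.48757077]
 [227.27606803 171.32100432]]
```

View pics/s48.png

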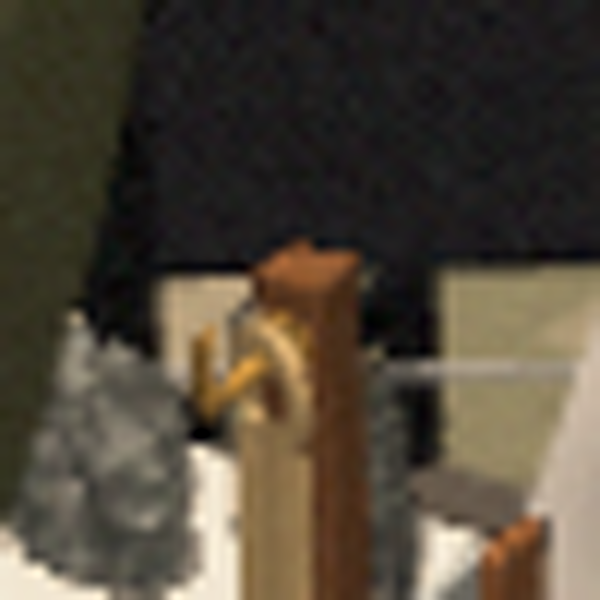

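View pics/w48.png

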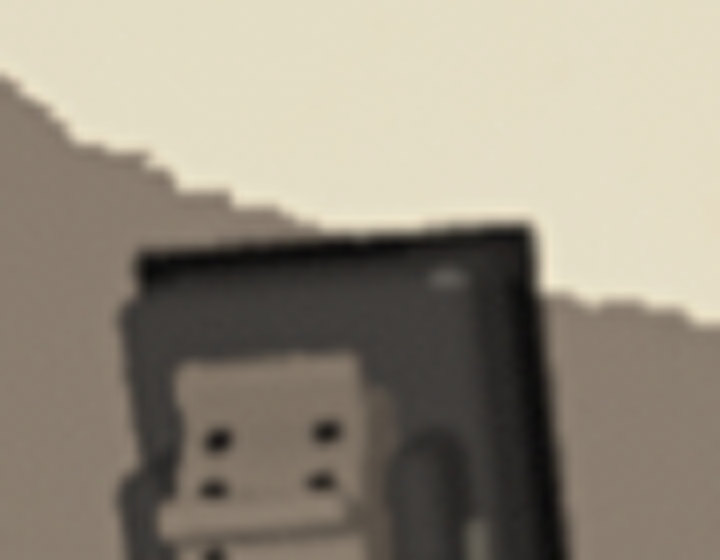

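```bash
python3 -c "
from plant import *
print(finish_job())"
```

```text
the job is handed in; nothing more can be done
None
```

The job is done and handed in at about 61 s of the 210 s allowed.

- **Cores:** the tray held three grey cores. I set each one on the lead-in board and rolled it over the edge into the vee. They lie along the bottom with gaps between them, and none is held.
- **Hold-down bar:** I swung it down by its grip. It stopped firm when I pressed on it, at a height that works out to about 0.03 rad, so it rests on the cores.
- **Tally:** it shows the three-dot face on top. It measured within about 0.03 rad of centred.
- **Run tag:** it had been knocked a few centimetres aside, so I measured it again before picking it up. It now hangs by its eye on the hook, and was still hanging upright a second later in the last picture. I did not get a separate measurement of the eye's height.

Two force peaks occurred, both at the fingers rather than the arm or gripper body:

- **First push on the first core:** the core jammed in the groove, with about 70 N sideways and 75 N upward (about 104 N combined, against the 120 N wrist limit). I backed off, left the core in the groove, and changed to an upward rolling push that worked for all three.
- **Pressing on the bar:** this check reached about 60 N.

I left the loupe, spoon, jar and the coloured look-alikes alone. The robot was clear of everything at hand-in.

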